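# Draw the lint strainer out of a drain pump with a T-handled hook

### The job

Take the red T-handled hook from the tool rack, reach down into the pump's well with it, hook the orange loop of the lint strainer and draw the strainer up out of the well. Lower it on the hook until it stands upright on clear floor in the parts tray, unhook it, and hang the hook back, fully home in a slot of the rack. Touch the dirty strainer with nothing but the hook, and leave everything else on the bench where it is.

Things in the scene. Friction and masses are not known exactly. Their poses are not given: they have to be found in the camera images.
- hook_grip (a point): Centre of the red cross-bar (14 mm thick along x, 56 mm along y, 18 mm high, black bands) of the T-handled hook, a loose 130 g tool hanging upright in one of the rack's slots. Tool axes: y along the bar, z up the shank. Below the bar a 14 mm round neck, the flange, then a straight 5 mm round steel shank on the bar's middle, ending in a J-hook.
- hook_flange (a point): Centre of the underside of the hook tool's 22 mm steel flange, 37 mm below the bar's centre; it rests on the rack's plate. The 5 mm shank runs down from here; the J-hook's lowest point is 90 mm below. Axes as hook_grip.
- hook_seat (a point): Where a loop hangs in the J-hook: midway between shank and upturned tip (6.5 mm from the shank's axis towards the tool's -x), on top of the 5 mm tongue, 122 mm below the bar's centre. The gap between shank and tip is 8 mm wide, the mouth opens upwards. Axes as hook_grip.
- hook_tip (a point): Upper end of the J-hook's upturned 5 mm tip: 13 mm from the shank's axis towards the tool's -x, 13.5 mm above the hook's lowest point. Axes as hook_grip.
- strainer_loop (a point): Centre of the crown of the strainer's orange pull loop, a 4.5 mm round bar bent as an arch in the strainer's y-z plane; its opening faces x (both ways alike). The crown is level for 16 mm along y, then slopes to two uprights 31 mm apart (centres). The opening is 22 mm high under the crown, down to the rim of the cup, which counts as closed there. Turned any way at the start.
- strainer_foot (a point): Centre of the underside of the lint strainer, a loose blue cup 54 mm across and 25 mm high, 52 mm with its loop, 40 to 90 g. z is its axis. It starts standing on the well's bottom, with about 3 mm play all round; nothing holds it down.
- well_mouth (a point): Centre of the open mouth of the strainer well of the white drain pump, fixed on the bench with the mouth up. Straight tube: bore 60 mm, outside 70 mm (82 mm at the collar), mouth 126 mm above the bench, bottom 116 mm below the mouth. The strainer's loop ends 64 mm below the mouth, too deep for a gripper. Axes as pump.
- pump: The drain pump, fixed; origin under the well's axis, on the bench. To its +x the motor sticks out (to 107 mm from the axis, 76 mm high), to +y a hose spigot (to 72 mm, 105 mm high), to -y a small spigot (to 68 mm, 45 mm high). It stands on a steel plate 135 x 120 mm.
- tray_in (a point): The centre of the floor of the fixed aluminium parts tray (outside 130 x 240 mm along its x and y, walls 3 mm thick and 22 mm high, floor 3 mm above the bench). The pump's cap and impeller lie in it, one towards each end (y about 60 to 85 mm either side of the middle); the middle is clear.
- slot0 (a point): Slot of the fixed blue rack, on its top plate 104 mm above the bench: where a hung tool's axis stands. Rack 236 mm along its y, 70 mm deep along x; the slots lie 75 mm apart along y, slot0 at the -y end. A slot is 10 mm wide in the 6 mm plate and runs along x: open at the front edge (35 mm to -x), closed 4 mm behind this point. All is open below the plate but for its ends.
- slot1 (a point): The middle slot, like slot0. At the start each slot holds one tool, its bar along the rack's y; the hook's tip points to the open end (-x), so that it lifts straight up or draws out to the front.
- slot2 (a point): The slot at the rack's +y end, like slot0.
- hexkey_grip (a point): Bystander in the rack: centre of the black cross-bar (14 x 56 x 18 mm) of a T-handled hex key, same handle as the hook.
- nutdriver_grip (a point): Bystander in the rack: centre of the yellow cross-bar (14 x 56 x 18 mm) of a T-handled nut driver, same handle as the hook.
- cap: Bystander in the tray: the well's grey twist cap, 66 mm across, 28 mm high with its grip bar. Origin at the centre of its underside.
- impeller: Bystander in the tray: the pump's black impeller, 40 mm across, 20 mm high. Origin at the centre of its underside.
- spray: Bystander: yellow and red spray can standing on the bench, 52 mm across, 195 mm high. Origin at the centre of its underside.
- alcohol: Bystander: clear alcohol bottle with a blue cap standing on the bench, 56 mm across, 170 mm high. Origin at the centre of its underside.
- meter: Bystander: orange multimeter lying face up, 90 x 190 x 47 mm high. Origin at the centre of its underside.
- board: Bystander: brown circuit board lying flat, 100 x 150 mm, parts up to 37 mm high. Origin at the centre of its underside.
- screwjar: Bystander: small glass jar with a dark lid, 54 mm across, 60 mm high. Origin at the centre of its underside.
Not all that is in view belongs to the job. What is shaped like the part that bears hook_grip but blue or green is not meant.

How it is judged:
By the outcome, as a careful person would: the job done as asked, in the order asked, and still so for the second after the job is handed in, with the robot touching nothing.
It also fails if it takes over 62 s, if anything falls off the work surface, if the arm or the gripper's body presses on something with over 40 N, if the wrist force passes 120 N, or if a joint passes its speed limit or range.

### The arm

A 6-joint arm with a two-finger parallel gripper is mounted at the origin on the work surface. World frame = base frame: x ahead of the robot, y to its left, z up, the work surface at z = 0. Lengths are in mm, angles in rad, forces in N, time in s.
With the tool pointing down it reaches from about 400 to 825 mm from the base axis. Payload 7 kg.
Tool frame: the origin (TCP) lies on the mounting face of the last link; the fingertips stand 178 mm ahead of it and the grasp point (between the pads) lies 159 mm ahead of it; z points along the fingers, y is the direction in which the jaws open and shut (so a half turn about z gives the same grasp; the last joint's range is limited). The gripper opens to 88 mm and grips with 3 to 60 N. Pads are 19 mm wide; open, the fingers measure 130 mm over their backs; the gripper's body (78 mm by 193 mm) begins 47 mm behind the grasp point.
Start: joints at [-0.939, 0.359, 0.012, 0, -1.224, -0.288], TCP at [227.493, -635.486, 404.661] pointing down, gripper open.
Joint ranges: [-3.07, 3.07], [-1.43, 2.12], [-1.02, 1.25], [-3.03, 1.67], [-3.05, -0], [-3.03, 3.03]. Speed limits (rad/s): [2.39, 2.39, 3.01, 3.14, 3.14, 3.14].

### API

Orientations are given as a 3x3 rotation matrix whose columns are the frame's x, y, z axes.
In Python, from rig import r gives the robot as it stands.
- The arm moves only by the tool apply_moves, never from a script. Its argument "series" is a list that holds one entry, the list of rows, each a list of 7 numbers: the turn, a rotation vector about the tool's x, y, z in degrees, then the shift along the tool's x, y, z in cm, then the closure, from 0 (fully open) to 1 (shut). A call has 1 to 8 rows; each row is the pose to reach, as a shift and turn from the pose commanded when the call began, along the tool's axes at that moment; what a row does not reach only later rows make up. A row lasts 1/10 s, in which the tool goes at most 50 mm and 8.59 degrees, less where a joint would pass 70% of its speed; a pose out of reach is approached as far as the arm can. A call with a gripper value outside its range is refused whole. The fingers move at their own pace and stop on an object; "newtons" is the grip in N (left out, the last holds). Time passes only in rows, so rows that repeat a pose let the fingers close. It gives the time, the measured TCP pose, the force and the opening at its end, in the units of the state.
- r.sense(): the state, without advancing time (a new reading comes with each control period).
- r.camera(name): name is "scene" or "top" or "wrist"; returns a dict with "img" (420x560x3 uint8, red, green, blue), "K" (3x3 intrinsics, pixels), "R" (3x3) and "t" (3): a world point X has camera coordinates R X + t. Camera axes: x right, y down, z forward; pixel columns grow to the right and rows downward; lengths in mm; the calibration is good to about 2 mm. A picture is of the moment at which its call begins. There is no depth.
- r.finish_job(): hands the job in, once; it reports no verdict.
Trained networks look in the newest picture that a camera, given by its name, has taken for a name from the list of things; names that differ only in an ending like _2 or _b are one class to them, and where a whole thing is asked for, a point or a joint stands for the part that bears it (a point fixed in the world has none). Each returns a list of dicts, best first, with "confidence" (0 to 1); they miss things now and then, are a little off and sometimes report something else, mostly with a low value. They report only what shows in the picture. A call takes as long as a camera call. They do not tell look-alikes from the thing itself.
- r.boxes_of(camera, query): "rect" ([left, top, right, bottom] as shares, 0 to 1, of the picture: columns of its width, rows of its height, round what is visible of it).
- r.cut_out(camera, query): "pixels" (420x560 bool, what is visible of it) and "rect" ([left, top, right, bottom] as shares, 0 to 1, of the picture: columns of its width, rows of its height, round what is visible of it).
- r.pinpoint(camera, query): "at" ([column, row] as shares, 0 to 1, of the picture: columns of its width, rows of its height: a listed point, or the origin of a listed thing).
The state is a dict: "t": time; "qpos": joint angles; "qvel": joint speeds; "tau": joint torques, N m; "tcp_pos": TCP position; "tcp_rot": TCP orientation; "contact_force": force on the tool from outside, world axes, zero at the start; "torque": the same for the moment, N m; "width": finger opening in mm.
Only numpy, scipy, OpenCV 4.12 (cv2) and the standard library are available. Lean on these libraries where they do the work, as an engineer would, in place of code of your own. Each camera call takes 0.05 s, during which the arm holds its last target.

## Working session

There is one attempt and no reset: what is moved stays moved. The work goes in short steps, Python scripts to look and compute and a tool call to move; the robot and the scene stay as the last step left them, time stands still between calls to the robot, and variables do not carry over. Pictures are saved under pics/ and viewed, and the job is handed in when it is done.

Besides the shell and the picture viewer there is one more tool, called after "Call:" as name(argument=value, ...), one argument or row to a line, values as JSON. apply_moves: Moves the arm, as the interface text tells. Its arguments: {"type":"object","properties":{"series":{"type":"array","items":{"type":"array","items":{"type":"array","items":{"type":"number"}}}},"newtons":{"type":"number"}},"required":["series"]}

```bash
ls; mkdir -p pics
cat > h.py <<'E'
import numpy as np, cv2
from rig import r
np.set_printoptions(precision=2,suppress=True)
def snap(c,name=None):
    d=r.camera(c)
    if name: cv2.imwrite('pics/%s.png'%name,d['img'][:,:,::-1])
    return d
def pix(d,at): return np.array([at[0]*560,at[1]*420])
def ray(d,uv):
    K,R,t=map(np.array,(d['K'],d['R'],d['t']))
    v=R.T@np.linalg.solve(K,[uv[0],uv[1],1]); return -R.T@t, v/np.linalg.norm(v)
def onz(d,uv,z):
    o,v=ray(d,uv); return o+v*(z-o[2])/v[2]
def proj(d,X):
    K,R,t=map(np.array,(d['K'],d['R'],d['t']))
    p=K@(R@np.array(X,float)+t); return p[:2]/p[2]
def tri(L):
    A=np.zeros((3,3));b=np.zeros(3)
    for o,v in L:
        P=np.eye(3)-np.outer(v,v);A+=P;b+=P@o
    X=np.linalg.solve(A,b); return X,[np.linalg.norm((np.eye(3)-np.outer(v,v))@(X-o)) for o,v in L]
E
python3 - <<'E'
from h import *
D={c:snap(c,c+'0') for c in ('scene','top','wrist')}
for c in D: print(c,np.array(D[c]['R']),D[c]['t'],D[c]['K'][0])
for n in ['hook_grip','hook_flange','hook_tip','strainer_loop','well_mouth','pump','tray_in','slot0','slot1','slot2','hexkey_grip','nutdriver_grip','cap','impeller','spray','alcohol']:
    for c in D:
        print(n,c,[(pix(0,q['at']).round(1).tolist(),round(q['confidence'],2)) for q in r.pinpoint(c,n)[:4]])
s=r.sense();print(s['t'],s['tcp_pos'],s['tcp_rot'],s['width'])
E
```

```text
pics
scene [[-0.81  0.59  0.01]
 [ 0.36  0.5  -0.79]
 [-0.47 -0.63 -0.62]] [ 363.06 -108.63 1553.68] [405.27   0.   283.49]
top [[ 0.01 -1.    0.  ]
 [-0.98 -0.01 -0.21]
 [ 0.21  0.   -0.98]] [  65.12  524.6  1413.67] [497.45   0.   273.47]
wrist [[-0.34  0.94  0.  ]
 [ 0.91  0.33  0.25]
 [ 0.23  0.09 -0.97]] [674.58 -30.48 388.76] [320.73   0.   280.3 ]
hook_grip scene [([405.0, 263.8], 0.77), ([455.8, 323.0], 0.66), ([343.6, 248.7], 0.6), ([174.6, 223.3], 0.35)]
hook_grip top [([179.4, 296.2], 0.62), ([100.8, 267.1], 0.6), ([194.1, 214.4], 0.46)]
hook_grip wrist []
hook_flange scene [([454.1, 315.6], 0.84), ([390.6, 261.4], 0.68), ([342.3, 257.7], 0.49)]
hook_flange top [([187.3, 280.6], 0.66), ([196.0, 219.0], 0.56), ([109.3, 281.2], 0.5)]
hook_flange wrist []
hook_tip scene [([440.6, 288.4], 0.79), ([365.9, 261.9], 0.61), ([344.8, 281.0], 0.5), ([328.8, 241.9], 0.48)]
hook_tip top [([132.2, 291.3], 0.78), ([203.4, 261.6], 0.66)]
hook_tip wrist []
strainer_loop scene []
strainer_loop top [([401.4, 217.3], 0.59)]
strainer_loop wrist []
well_mouth scene [([224.8, 160.5], 0.88)]
well
[... 1127 characters left out ...]
29.7, 231.1], 0.57)]
nutdriver_grip top [([324.5, 182.3], 0.66), ([218.5, 217.1], 0.6)]
nutdriver_grip wrist []
cap scene [([230.1, 228.7], 0.72), ([173.4, 221.5], 0.24), ([277.2, 204.8], 0.23)]
cap top [([324.3, 182.8], 0.65)]
cap wrist []
impeller scene [([257.0, 260.6], 0.4)]
impeller top [([269.5, 180.4], 0.64)]
impeller wrist []
spray scene [([277.3, 206.5], 0.59), ([225.3, 159.7], 0.45)]
spray top [([333.0, 251.6], 0.86)]
spray wrist []
alcohol scene [([326.1, 242.7], 0.81), ([232.6, 232.8], 0.43)]
alcohol top [([258.3, 258.0], 0.91), ([217.2, 222.3], 0.72)]
alcohol wrist []
2.55 [ 227.52 -635.49  404.66] [[-0.94 -0.34 -0.  ]
 [-0.34  0.94 -0.  ]
 [ 0.   -0.   -1.  ]] 87.91054252055854
```

View pics/scene0.png

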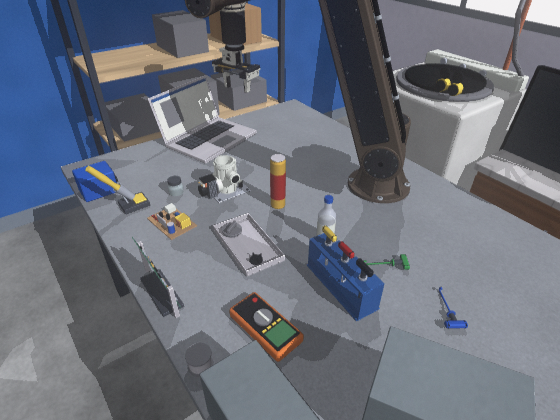

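View pics/top0.png

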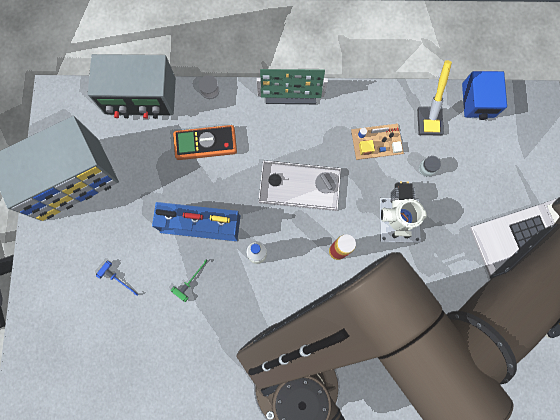

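View pics/wrist0.png

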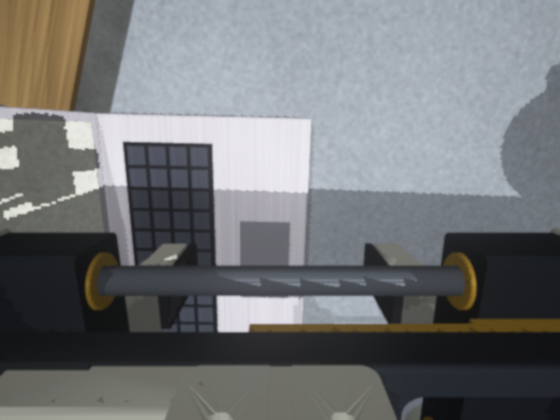

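Run:
```python
from h import *
a=cv2.imread('pics/top0.png');b=cv2.imread('pics/scene0.png')
z=lambda im,x,y,w,h,s:cv2.resize(im[y:y+h,x:x+w],None,fx=s,fy=s,interpolation=cv2.INTER_CUBIC)
A=z(a,140,190,110,60,7);cv2.imwrite('pics/z1.png',A)
B=z(b,290,210,110,110,5);C=z(b,190,140,60,110,5)
cv2.imwrite('pics/z2.png',np.hstack([B[:550],np.zeros((550,250,3),np.uint8)])if 0 else B);cv2.imwrite('pics/z3.png',z(a,360,170,80,80,7))
D=snap('top');S=snap('scene')
for c,d in (('top',D),('scene',S)): print(c,-np.array(d['R']).T@d['t'])
def T(p,q): print(tri([ray(D,p),ray(S,q)]))
print('well');T((412,213.7),(224.8,160.5)) 
print('slot-s, mid');T((194.1,217.4),(342.9,261.9))
T((169.7,215.3),(362.9,277));T((220.3,219.7),(328.3,242))
print('tray',onz(D,(303,185),3),onz(S,(248.9,243),3))
for n in('hook_grip','strainer_loop','tray_in','meter','board','screwjar'):
  for c in('top','scene'):print(n,c,[(pix(0,[q['rect'][0],q['rect'][1]]).round(),pix(0,q['rect'][2:]).round(),round(q['confidence'],2)) for q in r.boxes_of(c,n)[:4]])
```

```text
top [ 221.76   68.06 1491.33]
scene [1061.95  816.94  873.16]
well
(array([ 479.55, -317.34,  122.33]), [np.float64(0.12127147192640807), np.float64(0.12127147192642991)])
slot-s, mid
(array([467.72, 293.88,  99.97]), [np.float64(2.3197411874376885), np.float64(2.3197411874377023)])
(array([469.79, 364.99, 105.21]), [np.float64(1.161648280804985), np.float64(1.1616482808050863)])
(array([458.35, 219.48, 112.58]), [np.float64(0.20463111999050992), np.float64(0.20463111999045253)])
tray [588.12 -19.37   3.  ] [579.26 -11.05   3.  ]
hook_grip top [(array([170., 262.]), array([207., 300.]), 0.77), (array([ 97., 260.]), array([127., 286.]), 0.73)]
hook_grip scene [(array([447., 310.]), array([471., 331.]), 0.84), (array([367., 254.]), array([410., 271.]), 0.7), (array([338., 241.]), array([356., 264.]), 0.65), (array([215., 211.]), array([287., 276.]), 0.58)]
strainer_loop top []
strainer_loop scene []
tray_in top [(array([261., 161.]), array([343., 210.]), 0.88), (array([177., 125.]), array([239., 161.]), 0.74), (array([380., 178.]), array([428., 242.]), 0.44)]
tray_in scene [(array([213., 213.]), array([286., 273.]), 0.74)]
meter top [(array([175., 123.]), array([238., 160.]), 0.9), (array([151., 202.]), array([242., 241.]), 0.48)]
meter scene [(array([196., 156.]), array([252., 199.]), 0.73), (array([224., 292.]), array([304., 363.]), 0.63), (array([355., 258.]), array([374., 299.]), 0.52)]
board top [(array([351., 123.]), array([407., 160.]), 0.95), (array([401., 207.]), array([411., 223.]), 0.39)]
board scene [(array([149., 204.]), array([199., 238.]), 0.66)]
screwjar top []
screwjar scene [(array([168., 180.]), array([183., 195.]), 0.7), (array([195., 154.]), array([248., 199.]), 0.3)]
```

View pics/z1.png

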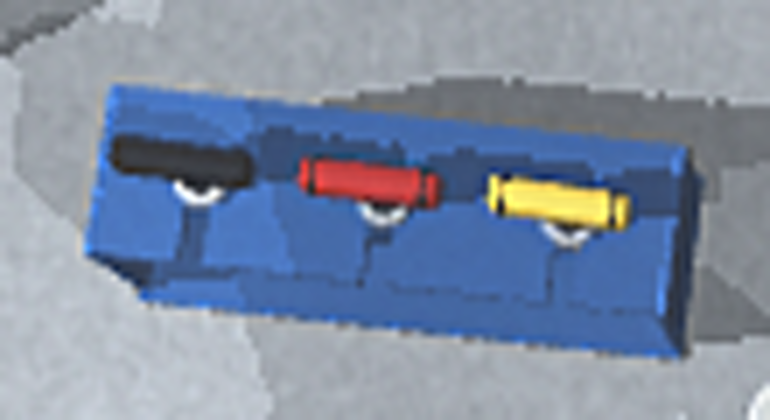

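View pics/z2.png

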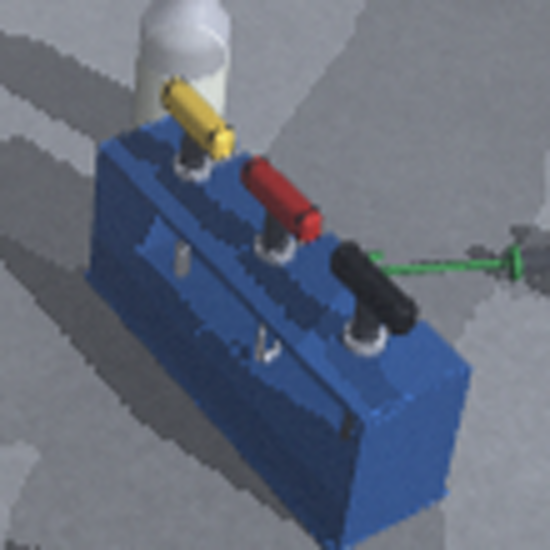

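View pics/z3.png

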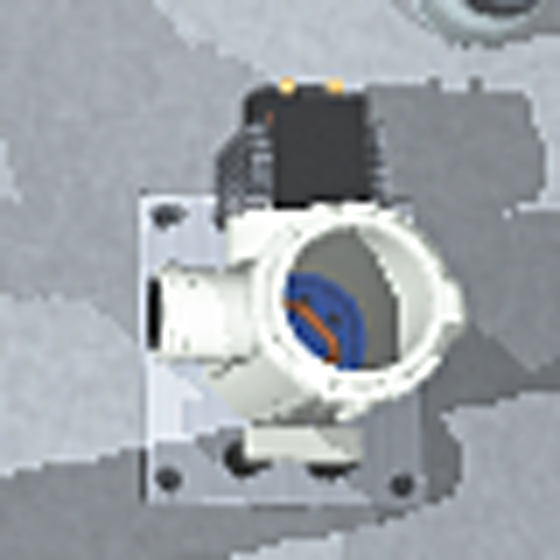

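```bash
cat >> h.py <<'E'
def RZ(yaw): # tool pointing down; tool y axis at angle yaw (deg)
    a=np.radians(yaw); y=np.array([np.cos(a),np.sin(a),0]);z=np.array([0,0,-1.]);return np.c_[np.cross(y,z),y,z]
from scipy.spatial.transform import Rotation as Ro
def rel(p0,R0,p,R):
    return np.r_[Ro.from_matrix(R0.T@R).as_rotvec(degrees=True),R0.T@(np.array(p)-p0)/10]
def rows(p0,R0,p,yaw,n,g=0):
    e=rel(np.array(p0),R0,p,RZ(yaw)); return [[round(float(v)*k/n,2) for v in e]+[g] for k in range(1,n+1)]
E
python3 - <<'E'
from h import *
d=snap('wrist');s=r.sense();p=np.array(s['tcp_pos']);R=np.array(s['tcp_rot'])
c=-np.array(d['R']).T@d['t'];print('cam in tool',R.T@(c-p));print('cam axes in tool',R.T@np.array(d['R']).T)
print(np.array(d['K']))
T=snap('top')
print('spray',onz(T,(333,251.6),0),onz(T,(344,243),195),onz(T,(256,248),170))
# camera over well: 
Xw=np.array([479.5,-317.3,60])
for yaw in (110,135,90):
  Rz=RZ(yaw); print(yaw,'tcp pos for cam centre ray to well from camera z 420', )
E
```

```text
cam in tool [67.53 -0.45 20.87]
cam axes in tool [[-0.   -0.97 -0.25]
 [ 1.   -0.    0.  ]
 [-0.   -0.25  0.97]]
[[320.73   0.   280.3 ]
 [  0.   320.73 212.27]
 [  0.     0.     1.  ]]
spray [ 384.2  -109.29    0.  ] [ 385.8 -115.2  195. ] [373.03 115.78 170.  ]
110 tcp pos for cam centre ray to well from camera z 420
135 tcp pos for cam centre ray to well from camera z 420
90 tcp pos for cam centre ray to well from camera z 420
```

Run:
```python
from h import *
s=r.sense();p=np.array(s['tcp_pos']);R=np.array(s['tcp_rot'])
for t,y,n in (((300,-540,430),115,3),((527,-270,400),135,10)):
  print(rows(p,R,t,y,n))
```

```text
[[-0.0, 0.0, -1.77, -3.35, 2.18, -0.84, 0], [-0.0, 0.0, -3.53, -6.7, 4.36, -1.69, 0], [-0.0, 0.0, -5.3, -10.04, 6.55, -2.53, 0]]
[[-0.0, 0.0, -2.53, -4.05, 2.43, 0.05, 0], [-0.0, 0.0, -5.06, -8.1, 4.86, 0.09, 0], [-0.0, 0.0, -7.59, -12.15, 7.29, 0.14, 0], [-0.0, 0.0, -10.12, -16.21, 9.73, 0.19, 0], [-0.0, 0.0, -12.65, -20.26, 12.16, 0.23, 0], [-0.0, 0.0, -15.18, -24.31, 14.59, 0.28, 0], [-0.0, 0.0, -17.71, -28.36, 17.02, 0.33, 0], [-0.0, 0.0, -20.24, -32.41, 19.45, 0.37, 0], [-0.0, 0.0, -22.77, -36.46, 21.88, 0.42, 0], [-0.0, 0.0, -25.3, -40.52, 24.31, 0.47, 0]]
```

Call:
apply_moves(
  series=[
    [[0, 0, -5, -10, 6.5, -2.5, 0], [0, 0, -5, -10, 6.5, -2.5, 0], [0, 0, -5, -10, 6.5, -2.5, 0], [0, 0, -25, -40.5, 24.3, 0.5, 0], [0, 0, -25, -40.5, 24.3, 0.5, 0], [0, 0, -25, -40.5, 24.3, 0.5, 0], [0, 0, -25, -40.5, 24.3, 0.5, 0], [0, 0, -25, -40.5, 24.3, 0.5, 0]],
  ],
)

```text
t: 4.15
tcp_pos: [460.9, -348.1, 408.8]
tcp_rot: [[-0.711, -0.703, 0.001], [-0.703, 0.711, -0.0], [-0.0, -0.001, -1.0]]
contact_force: [1.5, 0.4, -0.7]
width: 87.8
```

Run:
```python
from h import *
s=r.sense();print(s['t'],s['tcp_pos'],s['qvel'])
p=np.array(s['tcp_pos']);R=np.array(s['tcp_rot'])
print(rel(p,R,(527,-270,370),RZ(135)))
```

```text
4.15 [ 460.89 -348.1   408.77] [ 0.86  0.04 -0.05  0.    0.09 -0.86]
[ -0.04   0.02  -0.29 -10.19   0.9    3.88]
```

Call:
apply_moves(
  series=[
    [[0, 0, 0, -8, 0.9, 3.0, 0], [0, 0, 0, -8, 0.9, 3.0, 0], [0, 0, 0, -8, 0.9, 3.0, 0], [0, 0, 0, -8, 0.9, 3.0, 0], [0, 0, 0, -8, 0.9, 3.0, 0]],
  ],
)

```text
t: 4.65
tcp_pos: [510.3, -287.6, 378.9]
tcp_rot: [[-0.711, -0.703, 0.0], [-0.703, 0.711, -0.0], [-0.0, -0.0, -1.0]]
contact_force: [1.0, 0.2, -0.1]
width: 87.5
```

Run:
```python
from h import *
d=snap('wrist','w1');s=r.sense();print(s['t'],s['tcp_pos'],s['qvel'])
for n in ('well_mouth','strainer_loop','strainer_foot'): print(n,[(pix(0,q['at']).round(1),q['confidence']) for q in r.pinpoint('wrist',n)])
print(proj(d,(480,-317,126)))
```

```text
4.7 [ 510.08 -287.89  379.04] [-0.01 -0.   -0.   -0.   -0.   -0.  ]
well_mouth [(array([283.2, 170.5]), 0.7)]
strainer_loop [(array([276.8, 164.5]), 0.84)]
strainer_foot [(array([283. , 158.1]), 0.68)]
[281.07 166.22]
```

View pics/w1.png

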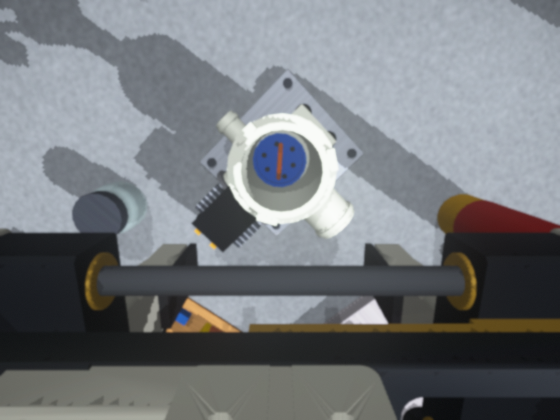

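```bash
cat >> h.py <<'E'
def orange(im,box):
    x0,y0,x1,y1=box; h=cv2.cvtColor(im[y0:y1,x0:x1],cv2.COLOR_RGB2HSV)
    m=((h[...,0]<20)&(h[...,1]>130)&(h[...,2]>60))
    v,u=np.nonzero(m); return np.c_[u+x0,v+y0].astype(float)
E
python3 - <<'E'
from h import *
d=snap('wrist');im=d['img']
P=orange(im,(240,120,330,215));print(len(P),P.min(0),P.max(0))
c=P.mean(0);w,V=np.linalg.eigh(np.cov(P.T));v=V[:,1];print(c,v,np.sqrt(w))
for z in (60,): 
  a=onz(d,c,z);b=onz(d,c+v*10,z)-a;print('loop',a,'dir',np.degrees(np.arctan2(b[1],b[0])))
# mouth ellipse: dark inner vs white rim
cv2.imwrite('pics/w1z.png',cv2.resize(im[100:240,210:350,::-1],None,fx=5,fy=5,interpolation=cv2.INTER_CUBIC)[:600])
q=r.cut_out('wrist','well_mouth')
for z in (126,):print('mouth',onz(d,(283.2,170.5),z))
# project circle r=30 at z126 & r41
g=im[:,:,::-1].copy()
X=onz(d,(283.2,170.5),126)
for rr in(30,35):
  for t in np.linspace(0,6.28,60):
    u=proj(d,X+[rr*np.cos(t),rr*np.sin(t),0]).round().astype(int);g[u[1],u[0]]=(0,0,255)
cv2.imwrite('pics/w1c.png',cv2.resize(g[100:240,210:350],None,fx=4,fy=4,interpolation=cv2.INTER_NEAREST))
E
```

```text
69 [278. 145.] [281. 174.]
[279.29 160.  ] [-0.06  1.  ] [0.69 8.58]
loop [ 481.87 -317.28   60.  ] dir 41.30048368873545
mouth [ 480.83 -314.07  126.  ]
```

View pics/w1c.png

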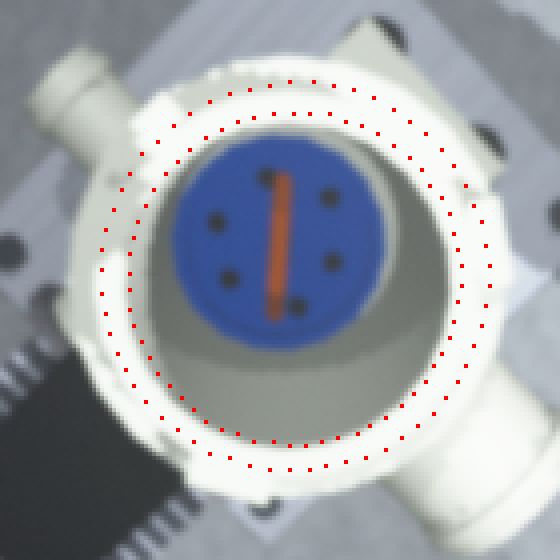

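Run:
```python
from h import *
s=r.sense();p=np.array(s['tcp_pos']);R=np.array(s['tcp_rot'])
print(rel(p,R,(510,40,410),RZ(155)),rel(p,R,(473,359,400),RZ(175)))
```

```text
[ -0.03   0.01 -20.37 -23.03  23.33  -3.12] [ -0.03   0.01 -40.37 -42.8   48.63  -2.13]
```

Call:
apply_moves(
  series=[
    [[0, 0, -20, -23, 23.3, -3, 0], [0, 0, -20, -23, 23.3, -3, 0], [0, 0, -20, -23, 23.3, -3, 0], [0, 0, -20, -23, 23.3, -3, 0], [0, 0, -20, -23, 23.3, -3, 0], [0, 0, -20, -23, 23.3, -3, 0], [0, 0, -20, -23, 23.3, -3, 0], [0, 0, -20, -23, 23.3, -3, 0]],
  ],
)

```text
t: 5.75
tcp_pos: [510.2, 43.0, 409.3]
tcp_rot: [[-0.424, -0.905, 0.002], [-0.905, 0.424, 0.001], [-0.002, -0.001, -1.0]]
contact_force: [0.9, -0.8, 0.3]
width: 87.3
```

Run:
```python
from h import *
d=snap('wrist','w2')
s=r.sense();p=np.array(s['tcp_pos']);R=np.array(s['tcp_rot']);print(s['t'],p)
print(rel(p,R,(473,359,400),RZ(175)))
```

```text
5.8 [510.07  41.58 408.93]
[ -0.04   0.04 -20.15 -27.16  16.85   0.9 ]
```

View pics/w2.png

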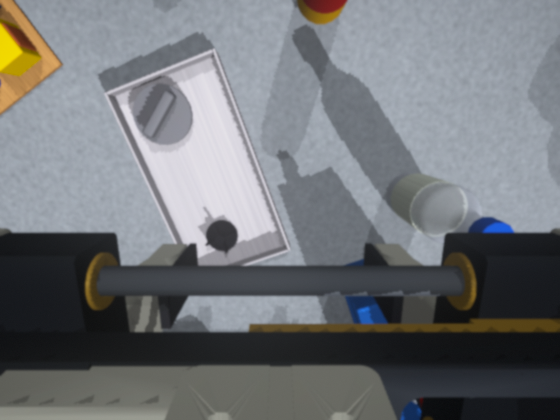

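Call:
apply_moves(
  series=[
    [[0, 0, -20, -27.2, 16.9, 0.9, 0], [0, 0, -20, -27.2, 16.9, 0.9, 0], [0, 0, -20, -27.2, 16.9, 0.9, 0], [0, 0, -20, -27.2, 16.9, 0.9, 0], [0, 0, -20, -27.2, 16.9, 0.9, 0], [0, 0, -20, -27.2, 16.9, 0.9, 0], [0, 0, -20, -27.2, 16.9, 0.9, 0], [0, 0, -20, -27.2, 16.9, 0.9, 0]],
  ],
)

```text
t: 6.6
tcp_pos: [473.7, 359.9, 398.6]
tcp_rot: [[-0.091, -0.996, -0.001], [-0.996, 0.091, -0.001], [0.001, 0.001, -1.0]]
contact_force: [-0.1, -0.3, 0.4]
width: 87.7
```

Run:
```python
from h import *
d=snap('wrist','w3')
s=r.sense();p=np.array(s['tcp_pos']);R=np.array(s['tcp_rot']);print(s['t'],p)
for n in ('hook_grip','hook_flange','slot1'): print(n,[(pix(0,q['at']).round(1),round(q['confidence'],2)) for q in r.pinpoint('wrist',n)])
T=snap('top');
for uv in ((262,162),(343,167),(340,208),(260,202)): print(onz(T,uv,22))
```

```text
6.65 [473.84 358.49 398.75]
hook_grip [(array([286.8, 129.6]), 0.78), (array([471.2, 162.8]), 0.57), (array([287.5,  30.2]), 0.17)]
hook_flange [(array([285.5, 128.6]), 0.91), (array([449.9, 138.1]), 0.69)]
slot1 [(array([281. , 216.2]), 0.96), (array([285.8,  27.9]), 0.92), (array([282.7, 128.2]), 0.67)]
[654.73 107.51  22.  ]
[ 641.54 -140.86   22.  ]
[ 513.41 -129.54   22.  ]
[529.22 111.58  22.  ]
```

View pics/w3.png

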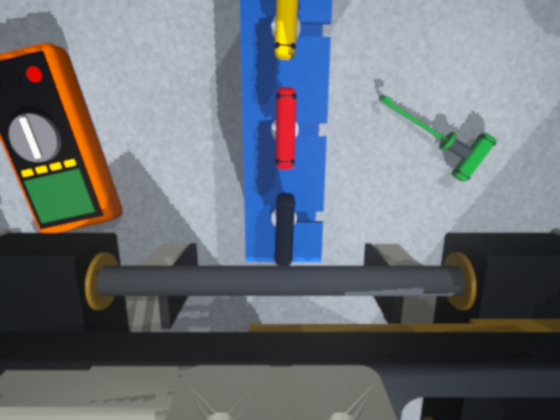

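Run:
```python
from h import *
d=snap('wrist');im=d['img'];s=r.sense();p=np.array(s['tcp_pos']);R=np.array(s['tcp_rot'])
b=im[70:190,240:340];h=cv2.cvtColor(b,cv2.COLOR_RGB2HSV);m=((h[...,0]<8)|(h[...,0]>172))&(h[...,1]>150)&(h[...,2]>60)
v,u=np.nonzero(m);P=np.c_[u+240,v+70].astype(float);c,sz,a=cv2.minAreaRect(P.astype(np.float32));print(c,sz,a,P.mean(0))
w,V=np.linalg.eigh(np.cov(P.T));v=V[:,1]
c=np.array(c)
for z in(141,150):
  X=onz(d,c,z);D=onz(d,c+v*10,z)-X;print(z,X,np.degrees(np.arctan2(D[1],D[0])))
print('flange',onz(d,(284,128.6),107))
# rack edges
for uv in ((247,240),(245,60),(323,240),(328,60)): print(onz(d,uv,104))
cv2.imwrite('pics/w3z.png',cv2.resize(im[0:270,220:350,::-1],None,fx=4.4,fy=2.2*1,interpolation=cv2.INTER_CUBIC))
cv2.imwrite('pics/w3z.png',cv2.resize(im[70:190,230:350,::-1],None,fx=5,fy=5,interpolation=cv2.INTER_CUBIC))
print(s['tcp_pos'],np.degrees(np.arctan2(R[1,1],R[0,1])))
```

```text
(286.0, 132.0) (78.0, 18.0) 90.0 [285.9  131.82]
141 [463.19 291.67 141.  ] 83.66925799245406
150 [463.35 291.58 150.  ] 83.66925799245425
flange [463.98 289.13 107.  ]
[506.21 383.11 104.  ]
[489.75 234.13 104.  ]
[437.73 389.63 104.  ]
[424.61 240.29 104.  ]
[474.   356.92 399.82] 174.60471758861644
```

View pics/w3z.png

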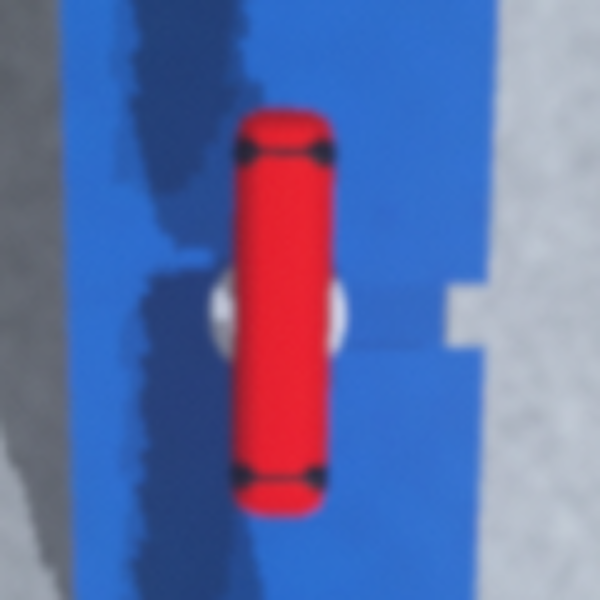

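Run:
```python
from h import *
s=r.sense();p=np.array(s['tcp_pos']);R=np.array(s['tcp_rot'])
print(rel(p,R,(463.2,291.3,345),RZ(173.8)))
```

```text
[-0.01  0.02  0.8   6.64  0.46  5.48]
```

Call:
apply_moves(
  series=[
    [[0, 0, 0.8, 6.6, 0.45, 2, 0], [0, 0, 0.8, 6.6, 0.45, 2, 0], [0, 0, 0.8, 6.6, 0.45, 5.5, 0], [0, 0, 0.8, 6.6, 0.45, 5.5, 0], [0, 0, 0.8, 6.6, 0.45, 5.5, 0], [0, 0, 0.8, 6.6, 0.45, 5.5, 0]],
  ],
)

```text
t: 7.5
tcp_pos: [463.6, 293.4, 346.0]
tcp_rot: [[-0.106, -0.994, 0.001], [-0.994, 0.106, 0.001], [-0.001, -0.001, -1.0]]
contact_force: [-0.2, 1.0, 0.6]
width: 87.6
```

Run:
```python
from h import *
d=snap('wrist','w4')
s=r.sense();p=np.array(s['tcp_pos']);R=np.array(s['tcp_rot']);print(s['t'],p,np.degrees(np.arctan2(R[1,1],R[0,1])))
print(rel(p,R,(463.2,291.3,300),RZ(173.8)))
```

```text
7.55 [463.49 293.57 345.95] 173.91530877806906
[-0.08  0.08  0.12  0.24  0.01  4.59]
```

View pics/w4.png

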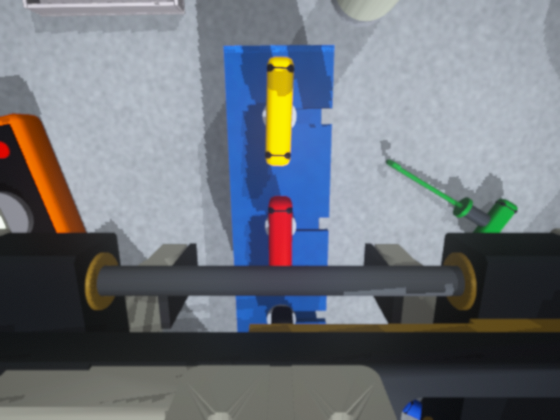

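Call:
apply_moves(
  series=[
    [[0, 0, 0, 0.2, 0, 2.3, 0], [0, 0, 0, 0.2, 0, 4.6, 0], [0, 0, 0, 0.2, 0, 4.6, 0], [0, 0, 0, 0.2, 0, 4.6, 0], [0, 0, 0, 0.2, 0, 4.6, 0.5], [0, 0, 0, 0.2, 0, 4.6, 0.8], [0, 0, 0, 0.2, 0, 4.6, 1], [0, 0, 0, 0.2, 0, 4.6, 1]],
  ],
  newtons=25,
)

```text
t: 8.35
tcp_pos: [462.8, 291.1, 299.1]
tcp_rot: [[-0.106, -0.994, 0.001], [-0.994, 0.106, 0.001], [-0.001, -0.001, -1.0]]
contact_force: [0.5, 0.7, 0.4]
width: 61.3
```

Call:
apply_moves(
  series=[
    [[0, 0, 0, 0, 0, 0, 1], [0, 0, 0, 0, 0, 0, 1], [0, 0, 0, 0, 0, 0, 1]],
  ],
  newtons=40,
)

```text
t: 8.65
tcp_pos: [462.8, 291.0, 298.5]
tcp_rot: [[-0.106, -0.994, -0.0], [-0.994, 0.106, -0.0], [0.0, 0.0, -1.0]]
contact_force: [1.0, 0.5, -0.7]
width: 37.2
```

Run:
```python
from h import *
d=snap('wrist','w5');snap('scene','s5')
s=r.sense();p=np.array(s['tcp_pos']);R=np.array(s['tcp_rot']);print(s['t'],p,np.degrees(np.arctan2(R[1,1],R[0,1])),s['width'],s['contact_force'],s['torque'])
im=cv2.imread('pics/s5.png');cv2.imwrite('pics/s5z.png',cv2.resize(im[190:330,280:420],None,fx=4,fy=4,interpolation=cv2.INTER_CUBIC))
```

```text
8.75 [462.77 291.06 298.48] 173.89936147827996 28.86803178584112 [1.14 0.18 0.53] [ 0.02  0.16 -0.02]
```

View pics/s5z.png

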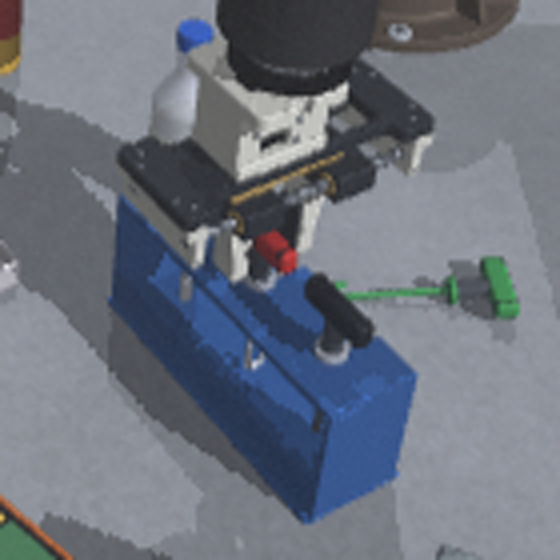

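Closing continues (28.9 mm now, ~80 mm/s).

Call:
apply_moves(
  series=[
    [[0, 0, 0, 0, 0, 0, 1], [0, 0, 0, 0, 0, 0, 1], [0, 0, 0, 0, 0, 0, 1], [0, 0, 0, 0, 0, 0, 1], [0, 0, 0, 0, 0, 0, 1]],
  ],
  newtons=40,
)

```text
t: 9.25
tcp_pos: [462.8, 291.1, 298.5]
tcp_rot: [[-0.106, -0.994, 0.0], [-0.994, 0.106, 0.0], [-0.0, -0.0, -1.0]]
contact_force: [1.2, 0.7, -1.1]
width: 13.6
```

Run:
```python
from h import *
d=snap('wrist','w5')
s=r.sense();p=np.array(s['tcp_pos']);R=np.array(s['tcp_rot']);print(s['t'],p,np.degrees(np.arctan2(R[1,1],R[0,1])),s['width'],s['contact_force'],s['torque'])
```

```text
9.3 [462.8  291.09 298.48] 173.90063763131076 13.685496845333736 [0.18 0.44 0.21] [ 0.1  -0.11 -0.04]
```

View pics/w5.png

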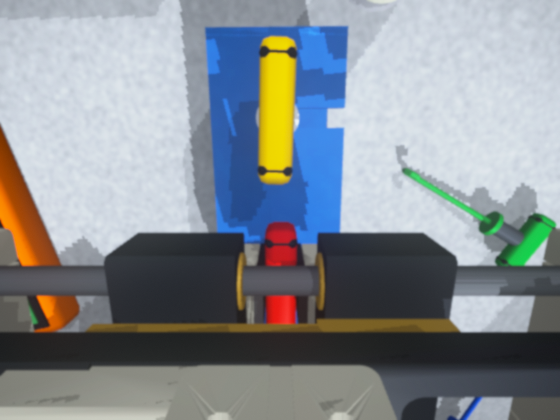

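Call:
apply_moves(
  series=[
    [[0, 0, 0, 0, 0, -2, 1], [0, 0, 0, 0, 0, -5, 1], [0, 0, 0, 0, 0, -9, 1], [0, 0, 0, 0, 0, -13, 1], [0, 0, 0, 0, 0, -15, 1], [0, 0, 0, 0, 0, -15, 1], [0, 0, 0, 0, 0, -15, 1]],
  ],
)

```text
t: 10.0
tcp_pos: [462.4, 290.9, 448.2]
tcp_rot: [[-0.107, -0.994, -0.001], [-0.994, 0.107, 0.0], [-0.0, 0.001, -1.0]]
contact_force: [-0.2, -0.4, -1.7]
width: 13.7
```

Run:
```python
from h import *
d=snap('wrist','w6');snap('scene','s6')
s=r.sense();p=np.array(s['tcp_pos']);R=np.array(s['tcp_rot']);print(s['t'],p,s['width'],s['contact_force'])
im=cv2.imread('pics/s6.png');cv2.imwrite('pics/s6z.png',cv2.resize(im[130:330,280:420],None,fx=3,fy=3,interpolation=cv2.INTER_CUBIC))
print(rel(p,R,(490,-60,450),RZ(150)),rel(p,R,(495,-332,450),RZ(131.3)))
```

```text
10.1 [462.44 290.8  447.03] 13.529092933723334 [ 0.49  0.41 -2.02]
[ 0.08 -0.12 23.88 34.59 -6.48 -0.25] [ 0.06 -0.13 42.58 61.58 -9.87 -0.21]
```

View pics/s6z.png

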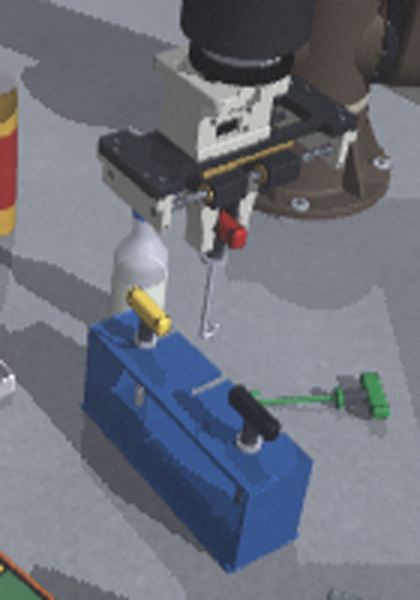

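View pics/w6.png

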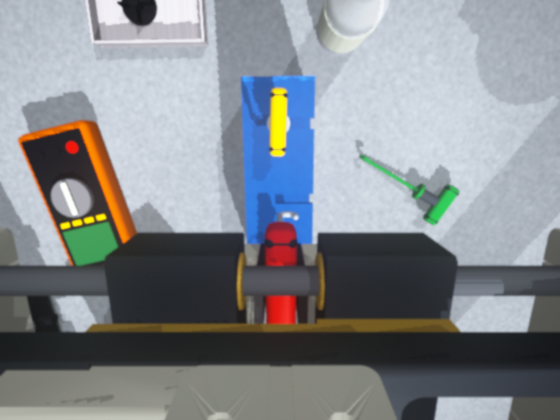

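Call:
apply_moves(
  series=[
    [[0, 0, 24, 34.6, -6.5, -0.3, 1], [0, 0, 24, 34.6, -6.5, -0.3, 1], [0, 0, 24, 34.6, -6.5, -0.3, 1], [0, 0, 24, 34.6, -6.5, -0.3, 1], [0, 0, 24, 34.6, -6.5, -0.3, 1], [0, 0, 24, 34.6, -6.5, -0.3, 1], [0, 0, 42.6, 61.5, -9.9, -0.2, 1], [0, 0, 42.6, 61.5, -9.9, -0.2, 1]],
  ],
)

```text
t: 10.9
tcp_pos: [488.8, -109.9, 449.7]
tcp_rot: [[-0.739, -0.674, -0.002], [-0.674, 0.739, -0.0], [0.001, 0.001, -1.0]]
contact_force: [1.3, 1.0, -2.1]
width: 13.8
```

Call:
apply_moves(
  series=[
    [[0, 0, 14, 18, 0, 0, 1], [0, 0, 14, 18, 0, 0, 1], [0, 0, 14, 18, 0, 0, 1], [0, 0, 14, 18, 0, 0, 1], [0, 0, 14, 18, 0, 0, 1], [0, 0, 14, 18, 0, 0, 1]],
  ],
)

```text
t: 11.5
tcp_pos: [356.6, -230.4, 450.2]
tcp_rot: [[-0.878, -0.479, -0.001], [-0.479, 0.878, 0.0], [0.001, 0.001, -1.0]]
contact_force: [-0.3, -0.1, -1.4]
width: 13.7
```

Run:
```python
from h import *
d=snap('wrist','w7')
s=r.sense();p=np.array(s['tcp_pos']);R=np.array(s['tcp_rot']);print(s['t'],p,s['width'],s['contact_force'])
print(rel(p,R,(495,-332.3,450),RZ(131.3)))
```

```text
11.55 [ 357.21 -230.03  450.22] 13.75254971189713 [ 0.08 -0.22 -1.24]
[  0.05  -0.04 -12.63  -7.18 -15.58   0.  ]
```

View pics/w7.png

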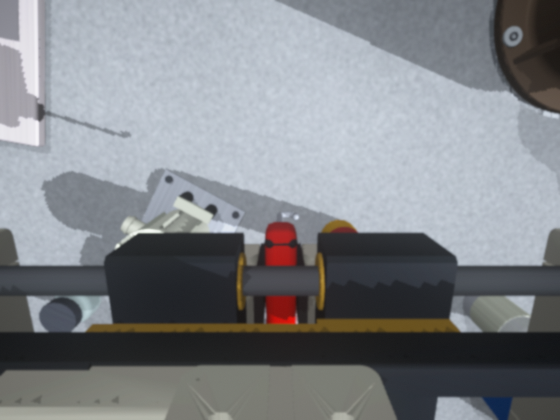

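Call:
apply_moves(
  series=[
    [[0, 0, -12.6, -7.2, -15.6, 0, 1], [0, 0, -12.6, -7.2, -15.6, 0, 1], [0, 0, -12.6, -7.2, -15.6, 0, 1], [0, 0, -12.6, -7.2, -15.6, 0, 1], [0, 0, -12.6, -7.2, -15.6, 0, 1], [0, 0, -12.6, -7.2, -15.6, 0, 1]],
  ],
)

```text
t: 12.15
tcp_pos: [496.5, -331.7, 449.0]
tcp_rot: [[-0.751, -0.661, -0.003], [-0.661, 0.751, 0.001], [0.002, 0.003, -1.0]]
contact_force: [-0.7, -0.7, -0.8]
width: 14.0
```

Run:
```python
from h import *
d=snap('wrist','w8');snap('top','t8');snap('scene','s8')
s=r.sense();p=np.array(s['tcp_pos']);R=np.array(s['tcp_rot']);print(s['t'],p,s['width'],s['contact_force'])
print(rel(p,R,(495,-332.3,450),RZ(131.3)))
for n in('hook_tip','hook_seat'):print([(pix(0,q['at']).round(1),round(q['confidence'],2)) for q in r.pinpoint('wrist',n)])
def TT(x,y,z):return proj(d,p+R@np.array([x,y,z]))
print('shank low',TT(0,0,157.5+124),'tip',TT(0,13,157.5+113.5))
print('loop',proj(d,(481.9,-317.3,60)))
im=d['img'];cv2.imwrite('pics/w8z.png',cv2.resize(im[130:250,220:360,::-1],None,fx=5,fy=5,interpolation=cv2.INTER_CUBIC))
t=cv2.imread('pics/t8.png');cv2.imwrite('pics/t8z.png',cv2.resize(t[140:280,300:440],None,fx=4,fy=4,interpolation=cv2.INTER_CUBIC))
```

```text
12.3 [ 495.15 -331.43  450.9 ] 13.514727104953748 [-0.27  0.58 -1.39]
[ 0.01  0.    0.07  0.07 -0.06  0.09]
[(array([292.7, 216. ]), 0.96)]
[(array([283. , 218.5]), 0.94), (array([295.5, 185.1]), 0.42), (array([280. , 282.7]), 0.21)]
shank low [280.78 213.1 ] tip [297.06 216.36]
loop [296.92 189.05]
```

View pics/w8z.png

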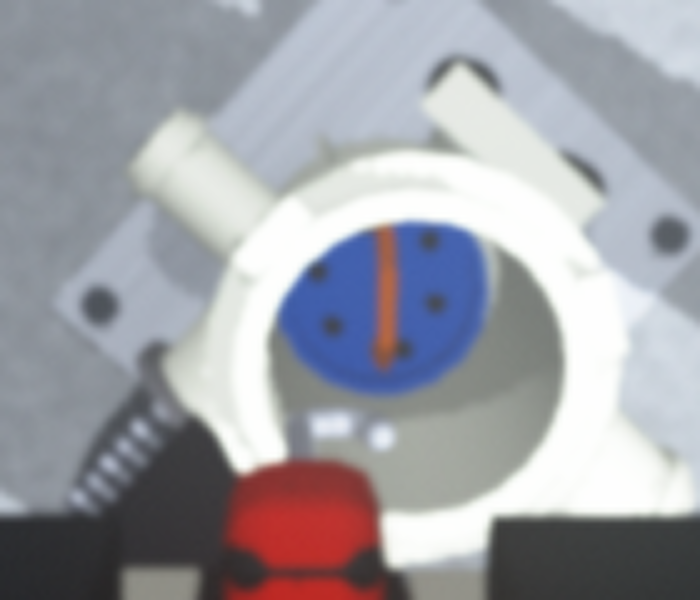

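View pics/t8z.png

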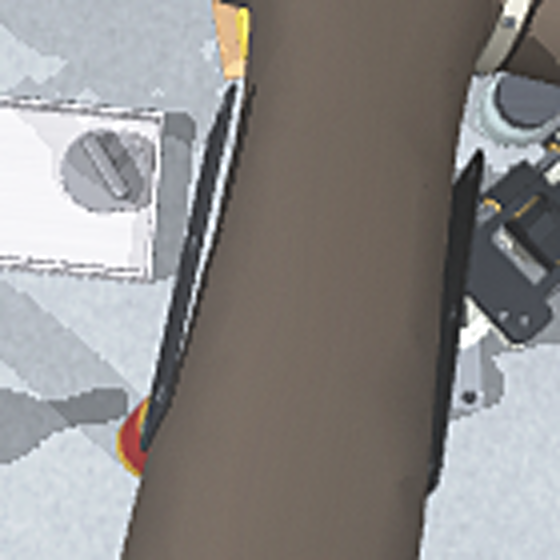

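Call:
apply_moves(
  series=[
    [[0, 0, 0, 0, 0, 3, 1], [0, 0, 0, 0, 0, 6, 1], [0, 0, 0, 0, 0, 8, 1], [0, 0, 0, 0, 0, 10, 1], [0, 0, 0, 0, 0, 11, 1], [0, 0, 0, 0, 0, 11, 1], [0, 0, 0, 0, 0, 11, 1], [0, 0, 0, 0, 0, 11, 1]],
  ],
)

```text
t: 13.2
tcp_pos: [495.6, -332.4, 342.3]
tcp_rot: [[-0.751, -0.66, 0.002], [-0.66, 0.751, -0.001], [-0.001, -0.002, -1.0]]
contact_force: [-1.0, 0.0, -1.3]
width: 13.8
```

Run:
```python
from h import *
d=snap('wrist','w9')
for i in range(2):
  s=r.sense();p=np.array(s['tcp_pos']);R=np.array(s['tcp_rot']);print(s['t'],p,s['width'],s['contact_force'],np.degrees(np.arctan2(R[1,1],R[0,1])));snap('scene','s9')
im=d['img'];cv2.imwrite('pics/w9z.png',cv2.resize(im[120:250,200:360,::-1],None,fx=4,fy=4,interpolation=cv2.INTER_CUBIC))
t=cv2.imread('pics/s9.png');cv2.imwrite('pics/s9z.png',cv2.resize(t[80:220,150:300],None,fx=4,fy=4,interpolation=cv2.INTER_CUBIC))
```

```text
13.25 [ 495.51 -332.39  342.2 ] 13.951862479647119 [ 0.17  0.05 -1.71] 131.31798615779334
13.3 [ 495.43 -332.35  342.03] 13.903113033485237 [ 0.43  0.82 -1.41] 131.31485941973955
```

View pics/w9z.png

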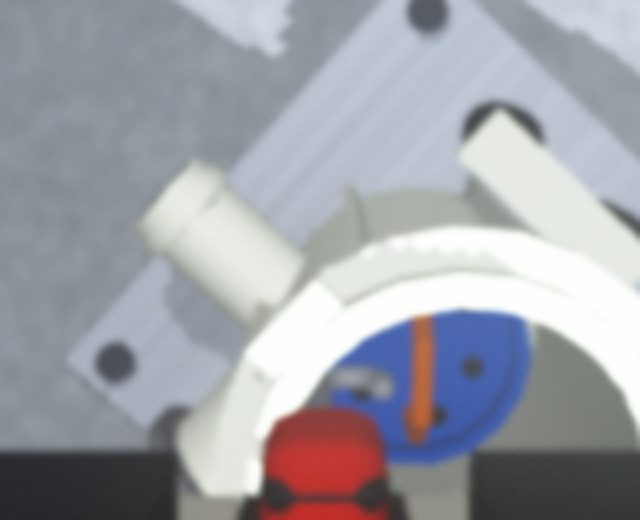

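View pics/s9z.png

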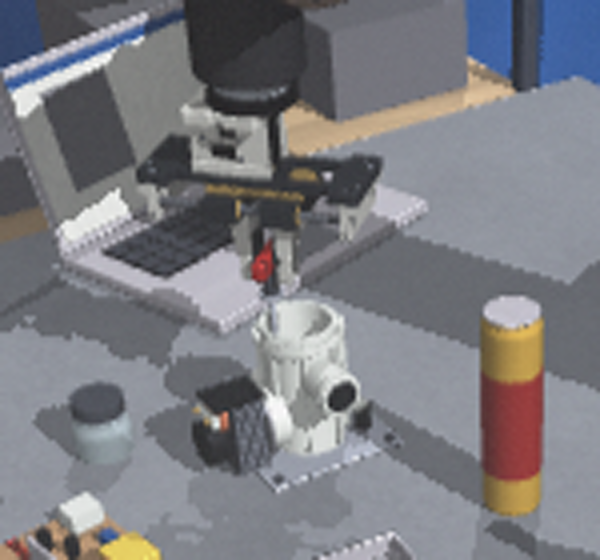

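Run:
```python
from h import *
d=snap('wrist','w10');s=r.sense();p=np.array(s['tcp_pos']);R=np.array(s['tcp_rot'])
P=orange(d['img'],(285,185,330,245));print(len(P),P.min(0),P.max(0))
def arch(c,yaw):
    e=np.array([np.cos(np.radians(yaw)),np.sin(np.radians(yaw)),0])
    L=[(-15.5,35),(-15.5,52),(-8,59.7),(8,59.7),(15.5,52),(15.5,35)]
    return [np.array([c[0],c[1],0])+e*a+[0,0,z] for a,z in L]
for c in ((481.9,-317.3),):
  print([proj(d,X).round(1).tolist() for X in arch(c,41.3)])
def TT(x,y,z):return proj(d,p+R@np.array([x,y,z]))
print('tip',TT(0,13,157.5+113.5),'low',TT(0,0,281))
d['img'][:]
g=d['img'][:,:,::-1].copy()
a=[proj(d,X) for X in arch((481.9,-317.3),41.3)]
g=cv2.resize(g[120:250,200:360],None,fx=5,fy=5,interpolation=cv2.INTER_CUBIC)
cv2.polylines(g,[np.array([((q-[200,120])*5) for q in a]).astype(np.int32)],False,(0,255,0),1)
cv2.imwrite('pics/w10z.png',g[:600])
im=cv2.imread('pics/w1.png')
```

```text
254 [285. 201.] [307. 243.]
[[303.1, 188.9], [304.5, 192.5], [305.0, 203.1], [304.6, 221.5], [303.8, 227.3], [302.5, 221.9]]
tip [296.61 216.08] low [280.51 212.98]
```

View pics/w10z.png

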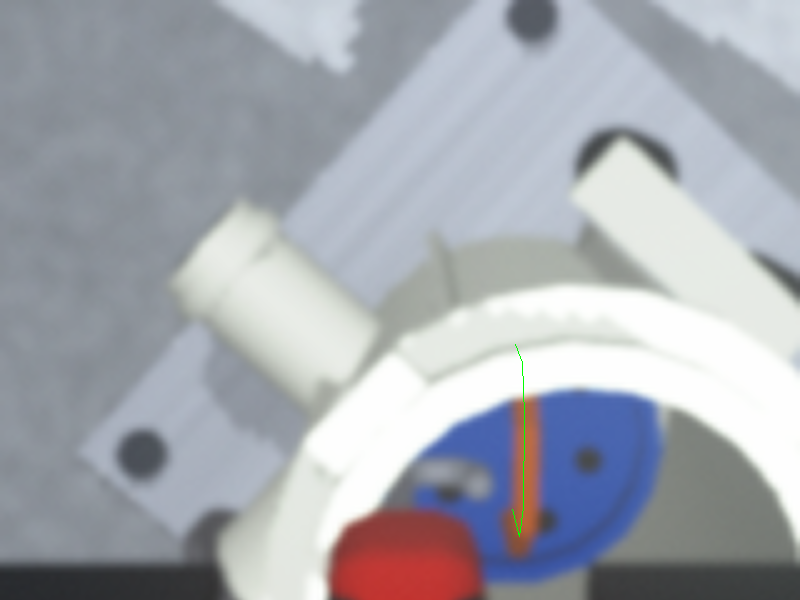

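Call:
apply_moves(
  series=[
    [[0, 0, 0, -0.1, 0, 0.6, 1], [0, 0, 0, -0.1, 0, 1.2, 1], [0, 0, 0, -0.1, 0, 1.8, 1], [0, 0, 0, -0.1, 0, 1.8, 1], [0, 0, 0, -0.1, 0, 1.8, 1], [0, 0, 0, -0.1, 0, 1.8, 1]],
  ],
)

```text
t: 14.0
tcp_pos: [496.1, -331.7, 323.0]
tcp_rot: [[-0.751, -0.66, 0.0], [-0.66, 0.751, -0.0], [0.0, -0.0, -1.0]]
contact_force: [-0.2, -0.0, -1.3]
width: 13.6
```

Run:
```python
from h import *
d=snap('wrist','w11')
s=r.sense();p=np.array(s['tcp_pos']);R=np.array(s['tcp_rot']);print(s['t'],p,s['width'],s['contact_force'],s['torque'])
im=d['img'];cv2.imwrite('pics/w11z.png',cv2.resize(im[120:250,200:360,::-1],None,fx=5,fy=5,interpolation=cv2.INTER_CUBIC)[:600])
```

```text
14.05 [ 496.1  -331.67  323.09] 13.310113977179544 [ 0.27 -0.19 -1.17] [0.02 0.02 0.02]
```

View pics/w11z.png

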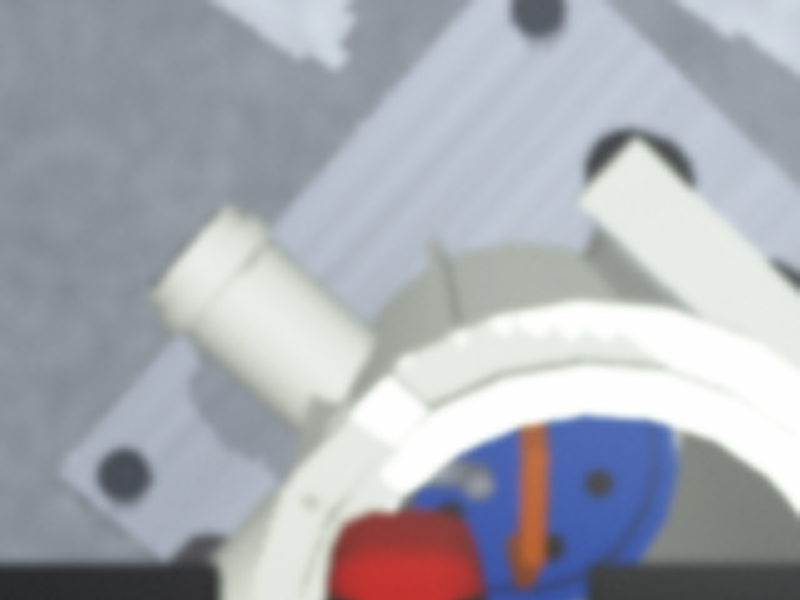

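Call:
apply_moves(
  series=[
    [[0, 0, 0, 0, 0.5, 0, 1], [0, 0, 0, 0, 1.0, 0, 1], [0, 0, 0, 0, 1.45, 0, 1], [0, 0, 0, 0, 1.45, 0, 1], [0, 0, 0, 0, 1.45, 0, 1], [0, 0, 0, 0, 1.45, 0, 1]],
  ],
)

```text
t: 14.65
tcp_pos: [486.5, -320.7, 323.0]
tcp_rot: [[-0.751, -0.66, 0.0], [-0.66, 0.751, -0.0], [-0.0, -0.0, -1.0]]
contact_force: [-0.4, -0.4, -1.3]
width: 13.2
```

Run:
```python
from h import *
d=snap('wrist','w12')
s=r.sense();p=np.array(s['tcp_pos']);R=np.array(s['tcp_rot']);print(s['t'],p,s['width'],s['contact_force'],s['torque'])
im=d['img'];cv2.imwrite('pics/w12z.png',cv2.resize(im[120:250,200:360,::-1],None,fx=5,fy=5,interpolation=cv2.INTER_CUBIC)[:600])
```

```text
14.7 [ 486.5  -320.79  322.93] 13.923648006146774 [-0.85 -0.45 -1.09] [0.04 0.07 0.04]
```

View pics/w12z.png

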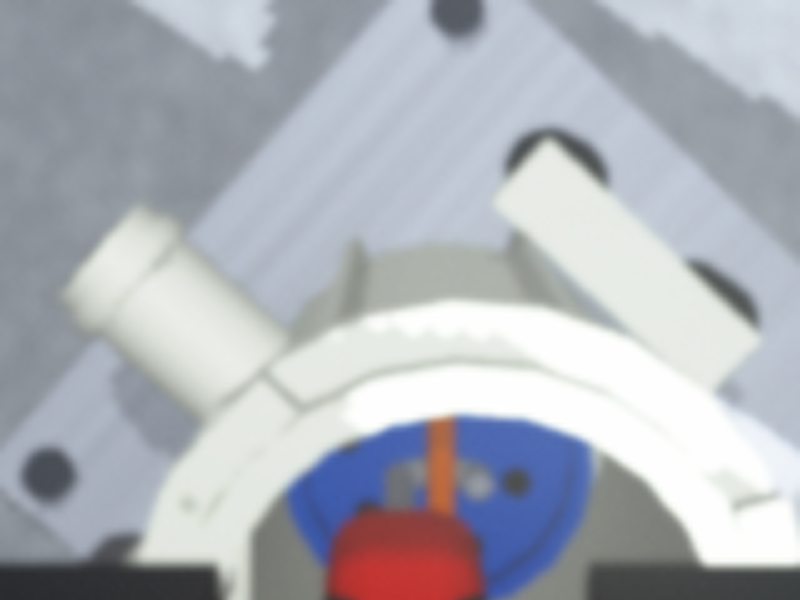

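Call:
apply_moves(
  series=[
    [[0, 0, 0, 0, 0, -0.7, 1], [0, 0, 0, 0, 0, -1.2, 1], [0, 0, 0, 0, 0, -1.6, 1], [0, 0, 0, 0, 0.1, -2.2, 1], [0, 0, 0, 0, 0.15, -2.8, 1], [0, 0, 0, 0, 0.15, -3.4, 1], [0, 0, 0, 0, 0.15, -3.4, 1]],
  ],
)

```text
t: 15.4
tcp_pos: [485.6, -319.7, 358.1]
tcp_rot: [[-0.751, -0.66, 0.002], [-0.66, 0.751, -0.001], [-0.001, -0.002, -1.0]]
contact_force: [0.4, 0.0, -2.6]
width: 13.6
```

Run:
```python
from h import *
d=snap('wrist','w13')
s=r.sense();p=np.array(s['tcp_pos']);R=np.array(s['tcp_rot']);print(s['t'],p,s['width'],s['contact_force'],s['torque'])
im=d['img'];cv2.imwrite('pics/w13z.png',cv2.resize(im[120:250,200:360,::-1],None,fx=5,fy=5,interpolation=cv2.INTER_CUBIC)[:600])
```

```text
15.45 [ 485.51 -319.61  357.49] 13.81472250644132 [-0.59 -0.37 -2.02] [-0.01  0.05 -0.01]
```

View pics/w13z.png

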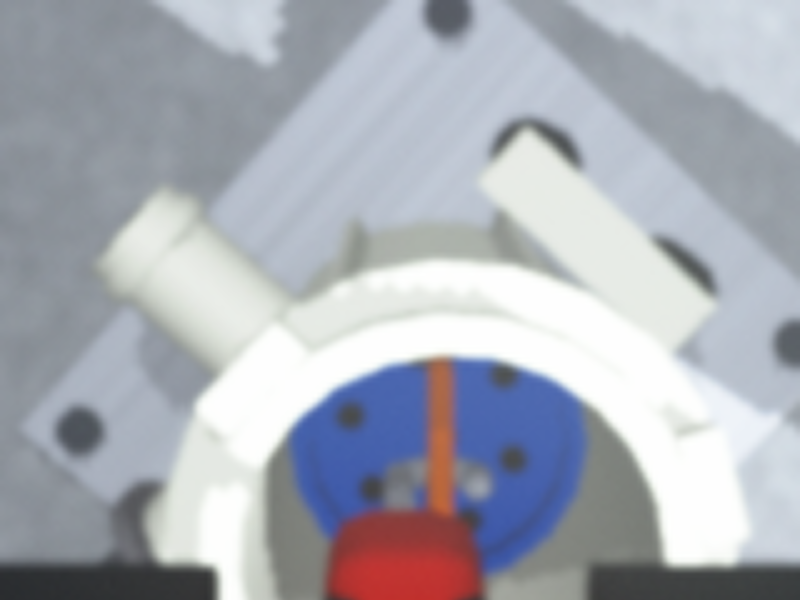

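Call:
apply_moves(
  series=[
    [[0, 0, 0, 0, 0.05, -1.5, 1], [0, 0, 0, 0, 0.05, -3, 1], [0, 0, 0, 0, 0.05, -5, 1], [0, 0, 0, 0, 0.05, -7, 1], [0, 0, 0, 0, 0.05, -9, 1], [0, 0, 0, 0, 0.05, -11, 1], [0, 0, 0, 0, 0.05, -13, 1], [0, 0, 0, 0, 0.05, -14, 1]],
  ],
)

```text
t: 16.25
tcp_pos: [485.1, -319.3, 498.5]
tcp_rot: [[-0.751, -0.66, 0.002], [-0.66, 0.751, -0.001], [-0.001, -0.002, -1.0]]
contact_force: [-0.4, 0.2, -0.6]
width: 13.7
```

Run:
```python
from h import *
d=snap('wrist','w14');S=snap('scene','s14')
s=r.sense();p=np.array(s['tcp_pos']);R=np.array(s['tcp_rot']);print(s['t'],p,s['width'],s['contact_force'],s['torque'])
t=cv2.imread('pics/s14.png');A=cv2.resize(t[60:210,150:300],None,fx=4,fy=4,interpolation=cv2.INTER_CUBIC)
cv2.imwrite('pics/s14z.png',A)
# tray from top corners
c=np.array([[654.73,107.51],[641.54,-140.86],[513.41,-129.54],[529.22,111.58]]);print(c.mean(0))
print(rel(p,R,(585,-13,490),RZ(174)),)
```

```text
16.35 [ 485.21 -319.29  497.95] 13.89704080935184 [ 0.39 -0.99 -1.26] [ 0.01 -0.    0.06]
[584.72 -12.83]
[ -0.13   0.02 -42.69 -27.71  16.42   0.79]
```

View pics/s14z.png

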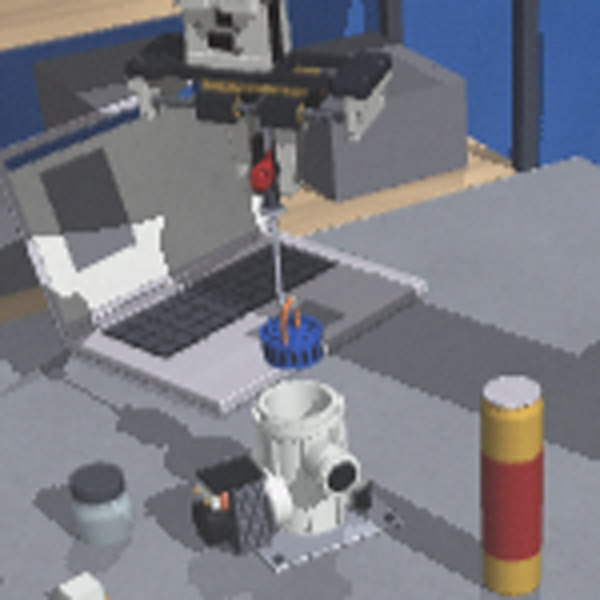

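View pics/w14.png

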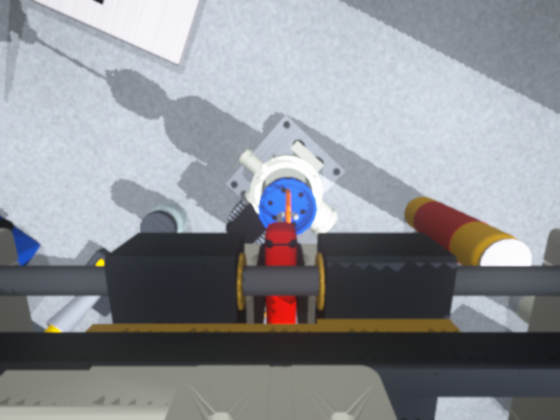

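Run:
```python
from h import *
T=snap('top','t15')
s=r.sense();p=np.array(s['tcp_pos']);R=np.array(s['tcp_rot'])
e=rel(p,R,(591.5,-13.5,490),RZ(174));print(e)
for f in (.04,.1,.18,.26,.34,.42,.5,.58,): print((e*f).round(2).tolist())
for n in('cap','impeller'):print(n,[(pix(0,q['at']),q['confidence'],onz(T,pix(0,q['at']),3)) for q in r.pinpoint('top',n)[:3]])
im=T['img'];cv2.imwrite('pics/t15z.png',cv2.resize(im[150:220,250:350,::-1],None,fx=7,fy=7,interpolation=cv2.INTER_CUBIC))
```

```text
[ -0.01   0.03 -42.69 -28.17  15.93   0.67]
[-0.0, 0.0, -1.71, -1.13, 0.64, 0.03]
[-0.0, 0.0, -4.27, -2.82, 1.59, 0.07]
[-0.0, 0.0, -7.68, -5.07, 2.87, 0.12]
[-0.0, 0.01, -11.1, -7.32, 4.14, 0.18]
[-0.0, 0.01, -14.52, -9.58, 5.42, 0.23]
[-0.01, 0.01, -17.93, -11.83, 6.69, 0.28]
[-0.01, 0.01, -21.35, -14.09, 7.97, 0.34]
[-0.01, 0.01, -24.76, -16.34, 9.24, 0.39]
cap [(array([321.22, 184.88]), 0.68, array([589.11, -75.46,   3.  ])), (array([301.78, 186.98]), 0.41, array([581.8 , -15.62,   3.  ]))]
impeller [(array([272.38, 177.7 ]), 0.58, array([610.28,  75.16,   3.  ]))]
```

View pics/t15z.png

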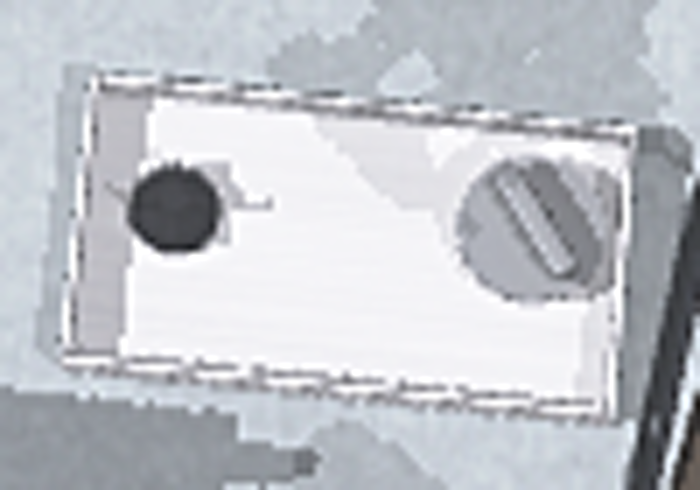

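Call:
apply_moves(
  series=[
    [[0, 0, -1.7, -1.1, 0.6, 0, 1], [0, 0, -4.3, -2.8, 1.6, 0.1, 1], [0, 0, -7.7, -5.1, 2.9, 0.1, 1], [0, 0, -11, -7.4, 4.2, 0.2, 1], [0, 0, -14.5, -9.7, 5.5, 0.2, 1], [0, 0, -18, -12, 6.8, 0.3, 1], [0, 0, -21.3, -14.2, 8.1, 0.3, 1], [0, 0, -24.7, -16.5, 9.4, 0.4, 1]],
  ],
)

```text
t: 17.3
tcp_pos: [547.1, -138.0, 492.1]
tcp_rot: [[-0.403, -0.915, -0.001], [-0.915, 0.403, 0.0], [0.0, 0.001, -1.0]]
contact_force: [1.2, -0.5, -0.2]
width: 13.8
```

Run:
```python
from h import *
s=r.sense();p=np.array(s['tcp_pos']);R=np.array(s['tcp_rot']);print(s['t'],p,s['width'],s['contact_force'])
e=rel(p,R,(591.5,-10.7,490),RZ(174));print(e)
```

```text
17.3 [ 547.14 -138.04  492.11] 13.793280543349386 [ 1.22 -0.49 -0.23]
[  0.06  -0.01 -17.78 -13.44   1.07   0.21]
```

Call:
apply_moves(
  series=[
    [[0, 0, -3.5, -2.5, 0.2, 0, 1], [0, 0, -7, -5, 0.4, 0.1, 1], [0, 0, -10.5, -7.5, 0.6, 0.1, 1], [0, 0, -13.5, -10, 0.8, 0.2, 1], [0, 0, -16, -12, 0.95, 0.2, 1], [0, 0, -17.2, -13, 1.05, 0.2, 1], [0, 0, -17.8, -13.4, 1.1, 0.2, 1], [0, 0, -17.8, -13.4, 1.1, 0.2, 1]],
  ],
)

```text
t: 18.1
tcp_pos: [591.4, -12.6, 490.6]
tcp_rot: [[-0.107, -0.994, -0.0], [-0.994, 0.107, -0.0], [0.0, 0.0, -1.0]]
contact_force: [-1.2, 0.2, -1.3]
width: 14.0
```

Run:
```python
from h import *
d=snap('wrist','w16');S=snap('scene','s16')
s=r.sense();p=np.array(s['tcp_pos']);R=np.array(s['tcp_rot']);print(s['t'],p,s['width'],s['contact_force'],s['torque'])
print(rel(p,R,(591.5,-10.7,490),RZ(174)))
t=cv2.imread('pics/s16.png');A=cv2.resize(t[100:290,190:320],None,fx=3,fy=3,interpolation=cv2.INTER_CUBIC)
B=cv2.imread('pics/w16.png');cv2.imwrite('pics/m16.png',cv2.resize(np.hstack([cv2.copyMakeBorder(A,0,0,0,0,0),cv2.resize(B[100:290,200:340],None,fx=3,fy=3)]),None,fx=.95,fy=.95))
```

```text
18.2 [591.19 -13.37 490.9 ] 13.554804086511998 [-0.06 -0.07 -1.65] [ 0.02  0.16 -0.  ]
[ 0.01 -0.01 -0.25 -0.27 -0.    0.09]
```

View pics/m16.png

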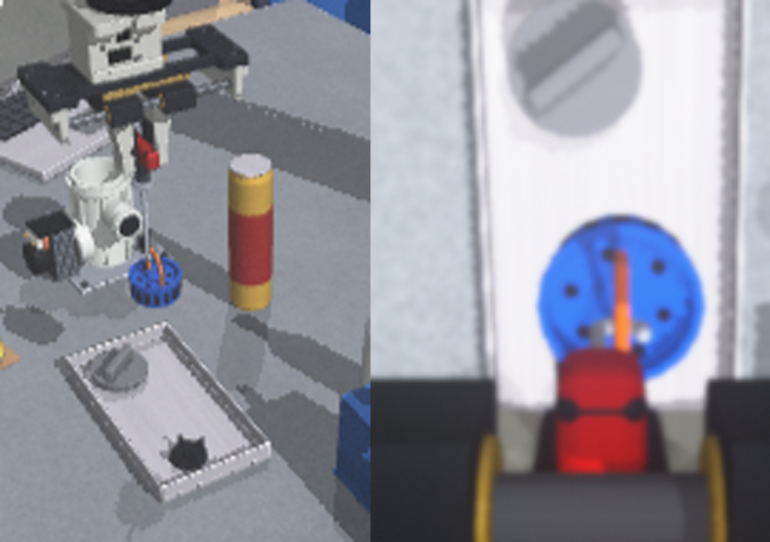

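View pics/w16.png

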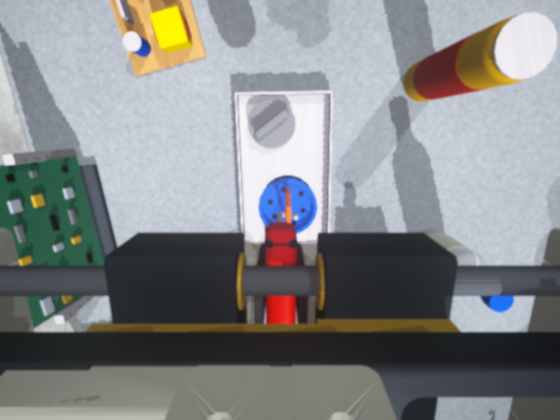

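Call:
apply_moves(
  series=[
    [[0, 0, 0, -0.2, 0, 1.5, 1], [0, 0, 0, -0.2, 0, 4, 1], [0, 0, 0, -0.2, 0, 7, 1], [0, 0, 0, -0.2, 0, 10, 1], [0, 0, 0, -0.2, 0, 12.5, 1], [0, 0, 0, -0.2, 0, 14.2, 1], [0, 0, 0, -0.2, 0, 15.2, 1], [0, 0, 0, -0.2, 0, 15.2, 1]],
  ],
)

```text
t: 19.0
tcp_pos: [591.2, -11.5, 337.8]
tcp_rot: [[-0.109, -0.994, -0.002], [-0.994, 0.109, -0.001], [0.001, 0.002, -1.0]]
contact_force: [0.4, -0.1, -2.2]
width: 13.6
```

Run:
```python
from h import *
d=snap('wrist','w17');S=snap('scene','s17')
s=r.sense();p=np.array(s['tcp_pos']);R=np.array(s['tcp_rot']);print(s['t'],p,s['width'],s['contact_force'],s['torque'])
t=cv2.imread('pics/s17.png');A=cv2.resize(t[150:290,190:320],None,fx=3,fy=3,interpolation=cv2.INTER_CUBIC)
B=cv2.imread('pics/w17.png');cv2.imwrite('pics/m17.png',np.hstack([A,cv2.resize(B[120:260,210:340],None,fx=3,fy=3,interpolation=cv2.INTER_CUBIC)]))
```

```text
19.1 [591.94 -11.14 339.79] 13.772483118418942 [ 0.23  0.14 -1.05] [0.01 0.01 0.03]
```

View pics/m17.png

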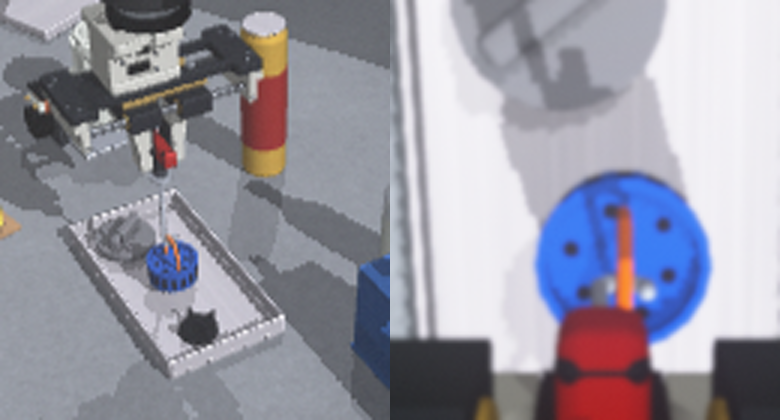

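Call:
apply_moves(
  series=[
    [[0, 0, 0, 0, 0, 0.4, 1], [0, 0, 0, 0, 0, 0.8, 1], [0, 0, 0, 0, 0, 1.1, 1], [0, 0, 0, 0, 0, 1.4, 1], [0, 0, 0, 0, 0, 1.8, 1], [0, 0, 0, 0, 0, 2.1, 1], [0, 0, 0, 0, 0, 2.1, 1], [0, 0, 0, 0, 0, 2.1, 1]],
  ],
)

```text
t: 19.9
tcp_pos: [591.7, -10.8, 317.8]
tcp_rot: [[-0.108, -0.994, -0.0], [-0.994, 0.108, -0.0], [0.0, 0.0, -1.0]]
contact_force: [0.3, -0.6, -1.0]
width: 13.9
```

Run:
```python
from h import *
d=snap('wrist','w18');S=snap('scene','s18')
s=r.sense();p=np.array(s['tcp_pos']);R=np.array(s['tcp_rot']);print(s['t'],p,s['width'],s['contact_force'],s['torque'])
t=cv2.imread('pics/s18.png');A=cv2.resize(t[150:290,190:320],None,fx=3,fy=3,interpolation=cv2.INTER_CUBIC)
B=cv2.imread('pics/w18.png');cv2.imwrite('pics/m18.png',np.hstack([A,cv2.resize(B[120:260,210:340],None,fx=3,fy=3,interpolation=cv2.INTER_CUBIC)]))
```

```text
20.0 [591.71 -10.78 318.02] 13.863025140732757 [ 0.59  0.66 -1.86] [0.01 0.12 0.01]
```

View pics/m18.png

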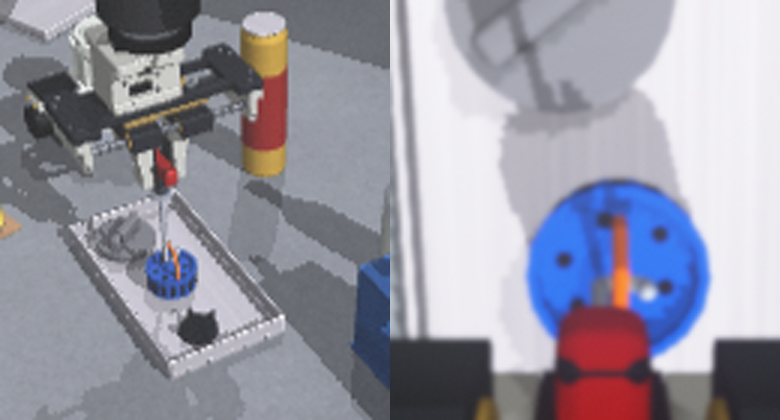

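Call:
apply_moves(
  series=[
    [[0, 0, 0, 0, 0, 0.1, 1], [0, 0, 0, 0, -0.3, 0.1, 1], [0, 0, 0, 0, -0.7, 0.1, 1], [0, 0, 0, 0, -1.1, 0.1, 1], [0, 0, 0, 0, -1.5, 0.1, 1], [0, 0, 0, 0, -1.8, 0.1, 1], [0, 0, 0, 0, -1.8, 0.1, 1], [0, 0, 0, 0, -1.8, 0.1, 1]],
  ],
)

```text
t: 20.8
tcp_pos: [609.5, -12.8, 316.7]
tcp_rot: [[-0.108, -0.994, -0.0], [-0.994, 0.108, -0.0], [0.0, 0.0, -1.0]]
contact_force: [0.3, -0.5, -1.6]
width: 13.7
```

Run:
```python
from h import *
d=snap('wrist','w19');S=snap('scene','s19')
s=r.sense();p=np.array(s['tcp_pos']);R=np.array(s['tcp_rot']);print(s['t'],p,s['width'],s['contact_force'],s['torque'])
t=cv2.imread('pics/s19.png');A=cv2.resize(t[150:290,190:320],None,fx=3,fy=3,interpolation=cv2.INTER_CUBIC)
B=cv2.imread('pics/w19.png');cv2.imwrite('pics/m19.png',np.hstack([A,cv2.resize(B[120:260,210:340],None,fx=3,fy=3,interpolation=cv2.INTER_CUBIC)]))
```

```text
20.9 [609.38 -12.77 316.81] 14.154204873119498 [ 0.26  0.17 -1.64] [ 0.04  0.08 -0.02]
```

View pics/m19.png

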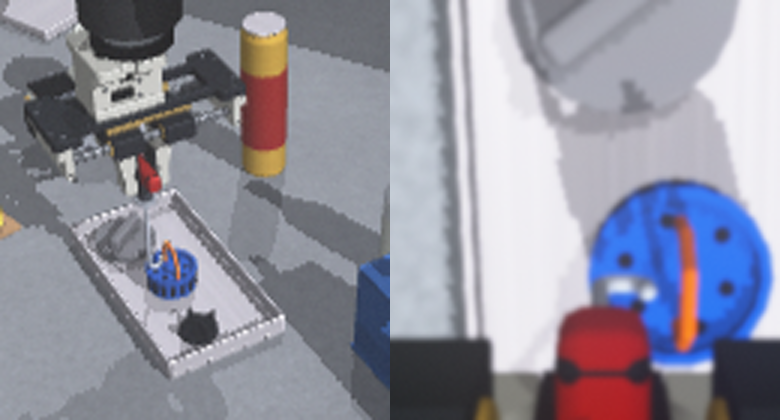

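Call:
apply_moves(
  series=[
    [[0, 0, 0, 0, -0.1, -1, 1], [0, 0, 0, 0, -0.1, -3, 1], [0, 0, 0, 0, -0.1, -6, 1], [0, 0, 0, 0, -0.1, -10, 1], [0, 0, 0, 0, -0.1, -13.2, 1], [0, 0, 0, 0, -0.1, -13.2, 1], [0, 0, 0, 0, -0.1, -13.2, 1]],
  ],
)

```text
t: 21.6
tcp_pos: [610.3, -12.9, 450.3]
tcp_rot: [[-0.108, -0.994, 0.002], [-0.994, 0.108, 0.001], [-0.001, -0.002, -1.0]]
contact_force: [0.0, -0.2, -2.5]
width: 13.5
```

Run:
```python
from h import *
d=snap('wrist','w20')
s=r.sense();p=np.array(s['tcp_pos']);R=np.array(s['tcp_rot']);print(s['t'],p,s['width'],s['contact_force'],s['torque'])
print(rel(p,R,(461,291.1,448),RZ(173.9)))
```

```text
21.65 [610.07 -12.86 448.97] 13.67428823252661 [ 0.33 -0.39 -2.35] [ 0.03  0.13 -0.06]
[  0.     0.03  -0.09 -28.61  18.1    0.11]
```

View pics/w20.png

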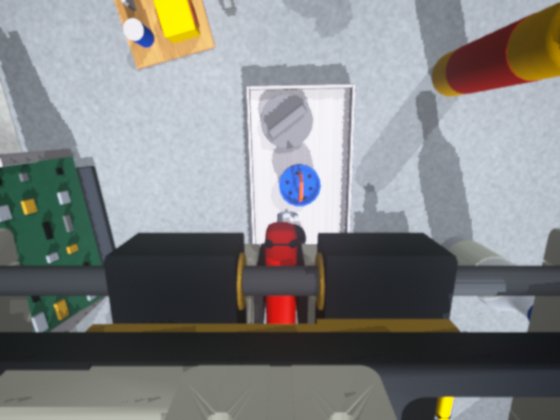

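Call:
apply_moves(
  series=[
    [[0, 0, 0, -4, 2.5, 0, 1], [0, 0, 0, -8, 5, 0, 1], [0, 0, 0, -12, 7.6, 0, 1], [0, 0, 0, -16, 10.1, 0, 1], [0, 0, 0, -20, 12.6, 0, 1], [0, 0, 0, -24, 15.2, 0, 1], [0, 0, 0, -27, 17.1, 0, 1], [0, 0, 0, -28.5, 18, 0, 1]],
  ],
)

```text
t: 22.45
tcp_pos: [460.6, 292.1, 447.6]
tcp_rot: [[-0.106, -0.994, -0.002], [-0.994, 0.106, -0.001], [0.002, 0.002, -1.0]]
contact_force: [0.9, -0.5, -1.3]
width: 14.0
```

Call:
apply_moves(
  series=[
    [[0, 0, 0, 0, 0, 0, 1], [0, 0, 0, 0, 0, 0, 1], [0, 0, 0, 0, 0, 0, 1]],
  ],
)

```text
t: 22.75
tcp_pos: [462.5, 289.2, 448.2]
tcp_rot: [[-0.108, -0.994, -0.001], [-0.994, 0.108, -0.001], [0.001, 0.001, -1.0]]
contact_force: [0.1, 0.4, -1.8]
width: 13.5
```

Run:
```python
from h import *
d=snap('wrist','w21');
for i in range(4):
  s=r.sense();p=np.array(s['tcp_pos']);R=np.array(s['tcp_rot']);print(s['t'],p,np.degrees(np.arctan2(R[1,1],R[0,1])),R[:,2]);d=snap('wrist')
print(rel(p,R,(462,291.1,448),RZ(173.9)))
a=cv2.imread('pics/w6.png');b=cv2.imread('pics/w21.png')
f=lambda m:cv2.resize(m[60:250,220:350],None,fx=3,fy=3,interpolation=cv2.INTER_CUBIC)
cv2.imwrite('pics/m21.png',np.hstack([f(a),f(b)]))
```

```text
22.8 [462.58 289.1  448.47] 173.75255281245916 [-0. -0. -1.]
22.85 [462.65 289.04 448.62] 173.73583875633247 [-0. -0. -1.]
22.9 [462.66 289.08 448.71] 173.7348859141939 [-0. -0. -1.]
22.95 [462.64 289.17 448.82] 173.73814180149324 [-0. -0. -1.]
[ 0.   -0.01 -0.16 -0.19  0.08  0.08]
```

View pics/m21.png

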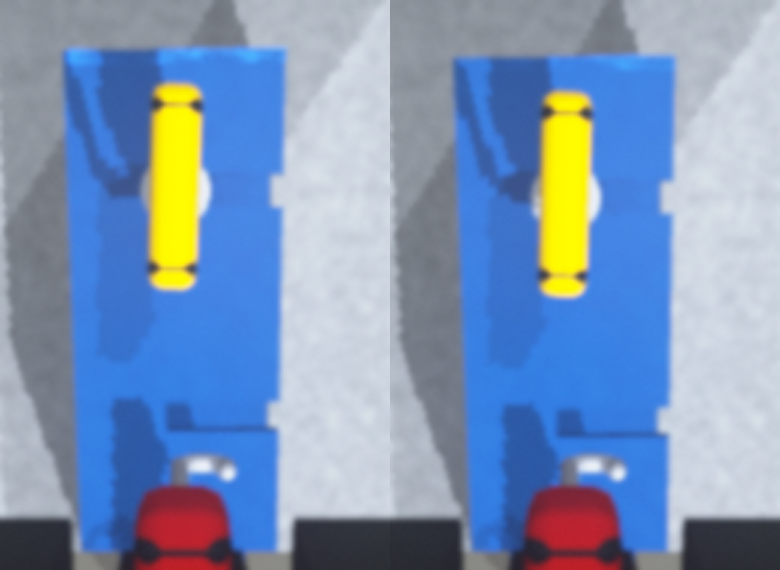

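Call:
apply_moves(
  series=[
    [[0, 0, 0.15, -0.19, 0.08, 2, 1], [0, 0, 0.15, -0.19, 0.08, 4, 1], [0, 0, 0.15, -0.19, 0.08, 4.7, 1], [0, 0, 0.15, -0.19, 0.08, 4.7, 1], [0, 0, 0.15, -0.19, 0.08, 4.7, 1], [0, 0, 0.15, -0.19, 0.08, 4.7, 1], [0, 0, 0.15, -0.19, 0.08, 4.7, 1], [0, 0, 0.15, -0.19, 0.08, 4.7, 1]],
  ],
)

```text
t: 23.8
tcp_pos: [461.7, 291.9, 402.5]
tcp_rot: [[-0.11, -0.994, 0.001], [-0.994, 0.11, 0.001], [-0.001, -0.001, -1.0]]
contact_force: [-0.6, -0.2, -1.6]
width: 13.7
```

Run:
```python
from h import *
d=snap('wrist','w22');
for i in range(3):
  s=r.sense();p=np.array(s['tcp_pos']);R=np.array(s['tcp_rot']);print(s['t'],p,np.degrees(np.arctan2(R[1,1],R[0,1])));d=snap('scene','s22')
print(rel(p,R,(462,291.1,401),RZ(173.9)))
b=cv2.imread('pics/w22.png');c=cv2.imread('pics/s22.png')
f=lambda m:cv2.resize(m[90:250,220:350],None,fx=3.5,fy=3.5,interpolation=cv2.INTER_CUBIC)
g=lambda m:cv2.resize(m[180:340,280:390],None,fx=3.5,fy=3.5,interpolation=cv2.INTER_CUBIC)
cv2.imwrite('pics/m22.png',np.hstack([f(b),g(c)])[:,:800])
```

```text
23.85 [461.72 291.9  402.31] 173.6650919224485
23.9 [461.7  291.89 402.21] 173.66349913802426
23.95 [461.69 291.9  402.11] 173.6632567441958
[-0.01  0.02 -0.24  0.08 -0.04  0.11]
```

View pics/m22.png

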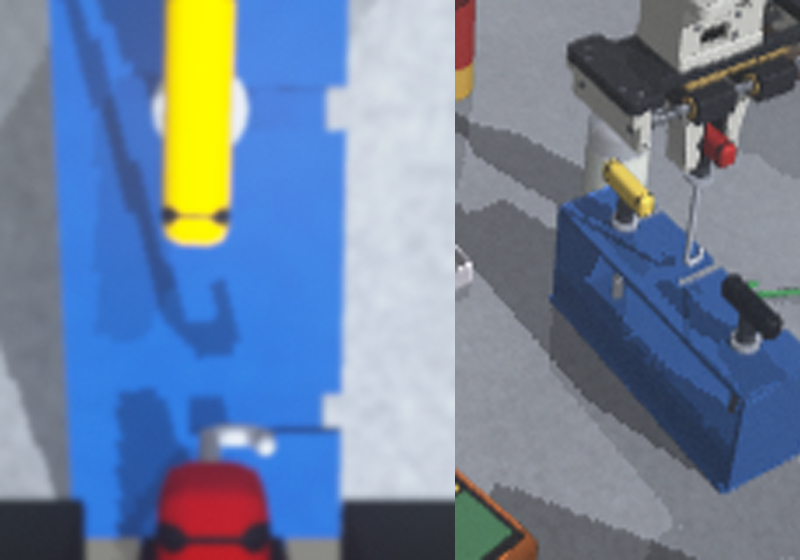

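Call:
apply_moves(
  series=[
    [[0, 0, -0.2, 0.08, 0, 0, 1], [0, 0, -0.2, 0.08, 0, 1, 1], [0, 0, -0.2, 0.08, 0, 2, 1], [0, 0, -0.2, 0.08, 0, 2.8, 1], [0, 0, -0.2, 0.08, 0, 3.4, 1], [0, 0, -0.2, 0.08, 0, 3.4, 1], [0, 0, -0.2, 0.08, 0, 3.4, 1]],
  ],
)

```text
t: 24.7
tcp_pos: [461.7, 291.2, 367.8]
tcp_rot: [[-0.107, -0.994, -0.0], [-0.994, 0.107, -0.0], [0.0, 0.0, -1.0]]
contact_force: [-0.4, 0.8, -0.3]
width: 13.4
```

Run:
```python
from h import *
d=snap('wrist','w23');
for i in range(2):
  s=r.sense();p=np.array(s['tcp_pos']);R=np.array(s['tcp_rot']);print(s['t'],p,np.degrees(np.arctan2(R[1,1],R[0,1])),s['contact_force'],s['torque']);d=snap('scene','s23')
b=cv2.imread('pics/w23.png');c=cv2.imread('pics/s23.png')
f=lambda m:cv2.resize(m[90:250,220:350],None,fx=3.5,fy=3.5,interpolation=cv2.INTER_CUBIC)
g=lambda m:cv2.resize(m[180:340,280:390],None,fx=3.5,fy=3.5,interpolation=cv2.INTER_CUBIC)
cv2.imwrite('pics/m23.png',np.hstack([f(b),g(c)])[:,:800])
```

```text
24.75 [461.74 291.21 368.07] 173.86714763837122 [ 0.11 -0.01 -0.6 ] [ 0.08  0.07 -0.  ]
24.8 [461.75 291.24 368.25] 173.86524884580626 [-0.15  1.03 -1.12] [ 0.06  0.1  -0.06]
```

View pics/m23.png

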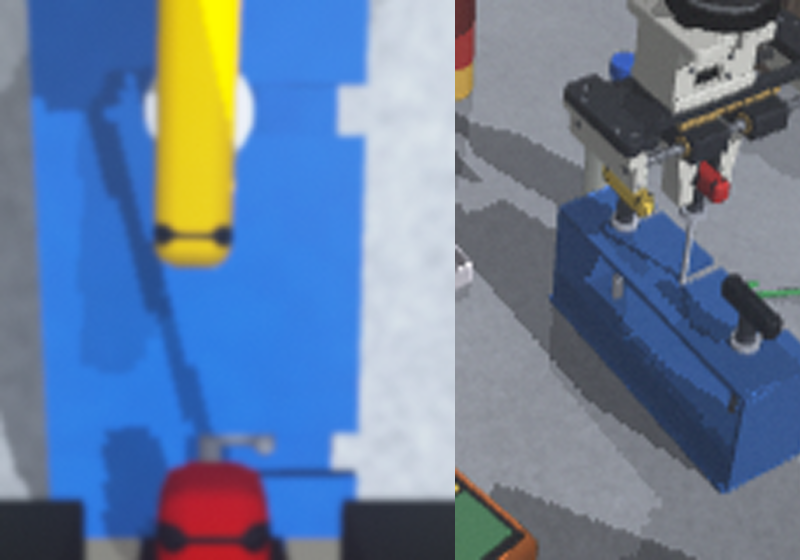

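Call:
apply_moves(
  series=[
    [[0, 0, 0, 0, 0, 1.5, 1], [0, 0, 0, 0, 0, 3, 1], [0, 0, 0, 0, 0, 4.5, 1], [0, 0, 0, 0, 0, 5.6, 1], [0, 0, 0, 0, 0, 6.2, 1], [0, 0, 0, 0, 0, 6.5, 1], [0, 0, 0, 0, 0, 6.5, 1], [0, 0, 0, 0, 0, 6.5, 1]],
  ],
)

```text
t: 25.65
tcp_pos: [461.8, 291.3, 303.4]
tcp_rot: [[-0.107, -0.994, 0.001], [-0.994, 0.107, 0.001], [-0.001, -0.001, -1.0]]
contact_force: [0.5, 0.7, -1.6]
width: 13.6
```

Run:
```python
from h import *
d=snap('wrist','w24');
for i in range(2):
  s=r.sense();p=np.array(s['tcp_pos']);R=np.array(s['tcp_rot']);print(s['t'],p,np.degrees(np.arctan2(R[1,1],R[0,1])),s['contact_force'],s['torque']);d=snap('scene','s24')
```

```text
25.7 [461.77 291.24 303.5 ] 173.86509860678694 [ 0.44 -0.32 -1.43] [ 0.06  0.07 -0.04]
25.75 [461.74 291.23 303.49] 173.86647720240498 [ 0.72 -0.38 -0.54] [0.01 0.05 0.01]
```

Call:
apply_moves(
  series=[
    [[0, 0, 0, 0, -0.06, 0.2, 1], [0, 0, 0, 0, -0.08, 0.4, 1], [0, 0, 0, 0, -0.08, 0.5, 1], [0, 0, 0, 0, -0.08, 0.5, 1], [0, 0, 0, 0, -0.08, 0.5, 1]],
  ],
)

```text
t: 26.3
tcp_pos: [462.5, 291.0, 298.4]
tcp_rot: [[-0.107, -0.994, 0.0], [-0.994, 0.107, 0.0], [-0.0, -0.0, -1.0]]
contact_force: [-3.0, -0.7, 5.1]
width: 13.4
```

Run:
```python
from h import *
d=snap('wrist','w25');
for i in range(2):
  s=r.sense();p=np.array(s['tcp_pos']);R=np.array(s['tcp_rot']);print(s['t'],p,np.degrees(np.arctan2(R[1,1],R[0,1])),s['contact_force'],s['torque']);d=snap('scene','s25')
a=cv2.imread('pics/s5.png');c=cv2.imread('pics/s25.png')
g=lambda m:cv2.resize(m[190:330,290:400],None,fx=3.5,fy=3.5,interpolation=cv2.INTER_CUBIC)
cv2.imwrite('pics/m25.png',np.hstack([g(a),g(c)])[:,:800])
```

```text
26.35 [462.48 291.   298.44] 173.86943028147456 [-1.98 -1.36  5.21] [-0.3   0.92  0.02]
26.4 [462.47 291.02 298.42] 173.87276541424802 [-1.16 -0.92  5.08] [-0.26  0.89  0.03]
```

View pics/m25.png

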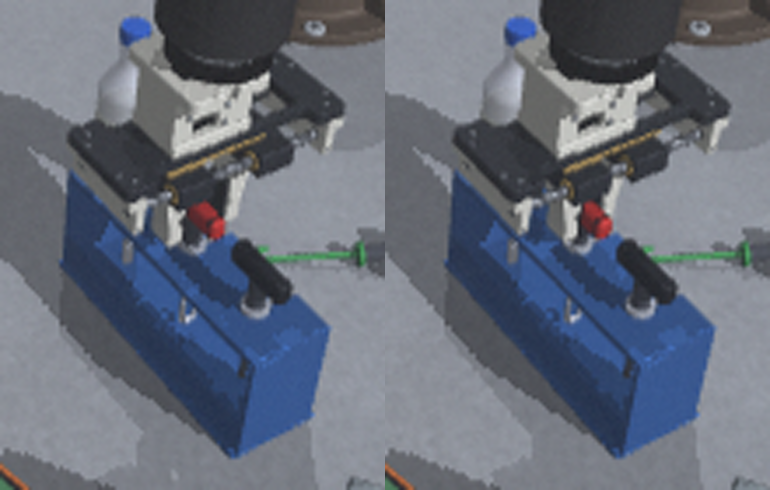

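Call:
apply_moves(
  series=[
    [[0, 0, 0, 0, 0, 0, 0.8], [0, 0, 0, 0, 0, 0, 0.6], [0, 0, 0, 0, 0, 0, 0.3], [0, 0, 0, 0, 0, 0, 0.2], [0, 0, 0, 0, 0, 0, 0.2], [0, 0, 0, 0, 0, 0, 0.2], [0, 0, 0, 0, 0, 0, 0.2], [0, 0, 0, 0, 0, 0, 0.2]],
  ],
)

```text
t: 27.25
tcp_pos: [462.4, 291.0, 297.9]
tcp_rot: [[-0.107, -0.994, 0.0], [-0.994, 0.107, -0.0], [0.0, -0.0, -1.0]]
contact_force: [0.0, 0.0, -0.1]
width: 66.8
```

Run:
```python
from h import *
d=snap('wrist','w26');s=r.sense();print(s['t'],s['tcp_pos'],s['width'],s['contact_force']);snap('scene','s26')
a=cv2.imread('pics/w26.png');c=cv2.imread('pics/s26.png')
cv2.imwrite('pics/m26.png',np.hstack([cv2.resize(c[190:330,290:400],None,fx=3.5,fy=3.5,interpolation=cv2.INTER_CUBIC),cv2.resize(a[0:350,160:400],None,fx=1.4,fy=1.4)]))
```

```text
27.3 [462.4  290.99 297.87] 68.51531329297877 [-0.82 -0.83 -0.21]
```

View pics/m26.png

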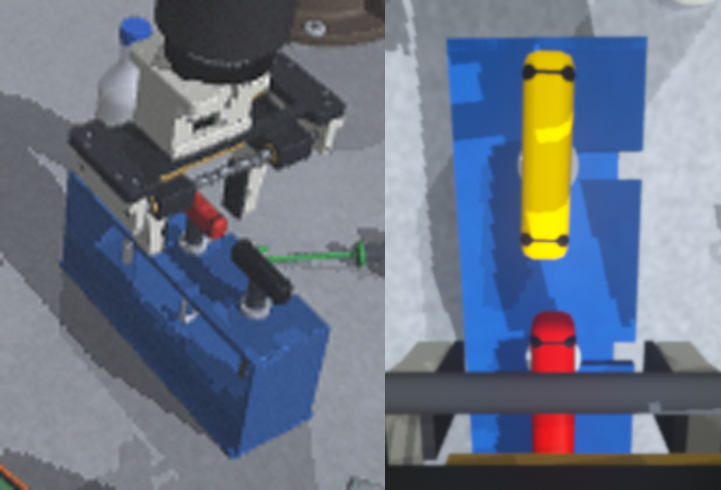

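Hook hangs free between the open fingers. Retreat straight up.

Call:
apply_moves(
  series=[
    [[0, 0, 0, 0, 0, -1, 0.2], [0, 0, 0, 0, 0, -3, 0.2], [0, 0, 0, 0, 0, -6, 0.2], [0, 0, 0, 0, 0, -10, 0.2], [0, 0, 0, 6, 0, -13, 0.2], [0, 0, 0, -6.6, 1, -14, 0.2], [0, 0, 0, -6.6, 1, -14, 0.2], [0, 0, 0, -6.6, 1, -14, 0.2]],
  ],
)

```text
t: 28.15
tcp_pos: [459.8, 360.6, 439.8]
tcp_rot: [[-0.106, -0.994, 0.002], [-0.994, 0.106, 0.003], [-0.003, -0.002, -1.0]]
contact_force: [0.7, -0.2, -0.9]
width: 70.0
```

Call:
apply_moves(
  series=[
    [[0, 0, 0, 0, 0, 0, 0.2], [0, 0, 0, 0, 0, 0, 0.2], [0, 0, 0, 0, 0, 0, 0.2], [0, 0, 0, 0, 0, 0, 0.2]],
  ],
)

```text
t: 28.55
tcp_pos: [459.5, 356.8, 438.1]
tcp_rot: [[-0.108, -0.994, 0.0], [-0.994, 0.108, -0.0], [0.0, -0.0, -1.0]]
contact_force: [-0.2, -0.5, -1.3]
width: 70.0
```

Run:
```python
from h import *
d=snap('wrist','w27');s=r.sense();print(s['t'],s['tcp_pos'],s['width'],s['contact_force']);snap('scene','s27');T=snap('top','t27')
im=d['img'];h=cv2.cvtColor(im[:230,240:340],cv2.COLOR_RGB2HSV);m=((h[...,0]<8)|(h[...,0]>172))&(h[...,1]>150)&(h[...,2]>60)
v,u=np.nonzero(m);c,sz,a=cv2.minAreaRect(np.c_[u+240,v].astype(np.float32));print(c,sz,a,onz(d,c,145))
a=cv2.imread('pics/w27.png');c=cv2.imread('pics/s27.png')
cv2.imwrite('pics/m27.png',np.hstack([cv2.resize(c[190:330,290:400],None,fx=3.5,fy=3.5,interpolation=cv2.INTER_CUBIC),cv2.resize(a[0:350,160:400],None,fx=1.4,fy=1.4)]))
cv2.imwrite('pics/s27z.png',cv2.resize(c[140:290,140:300],None,fx=4,fy=4,interpolation=cv2.INTER_CUBIC))
```

```text
28.6 [459.54 356.87 438.1 ] 70.41376829004385 [ 0.45  0.05 -0.79]
(268.0, 133.5) (67.0, 14.0) 90.0 [462.04 291.67 145.  ]
```

View pics/m27.png

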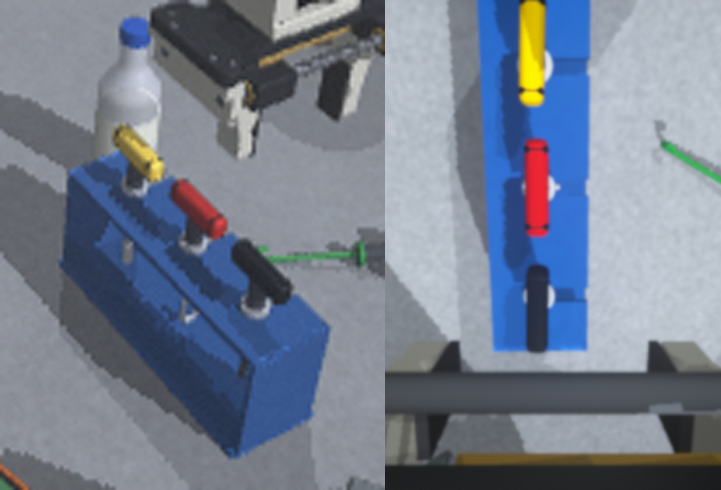

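View pics/s27z.png

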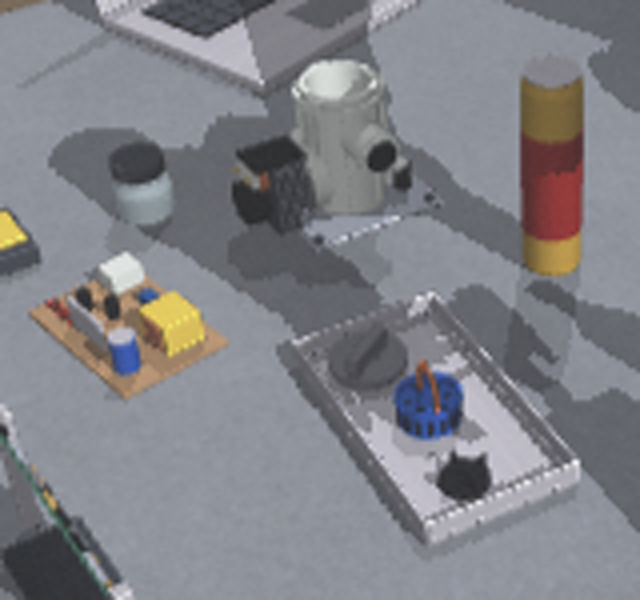

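View pics/t27.png

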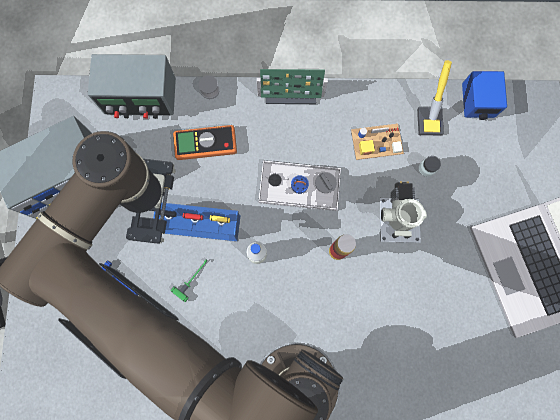

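Run:
```python
from h import *
for f in('s27','scene0','t27','top0'):
  a=cv2.imread('pics/%s.png'%f);x0,y0,x1,y1=(330,235,360,265) if f[0]=='s' else (178,205,207,225)
  h=cv2.cvtColor(a[y0:y1,x0:x1],cv2.COLOR_BGR2HSV);m=((h[...,0]<8)|(h[...,0]>172))&(h[...,1]>150)&(h[...,2]>50)
  v,u=np.nonzero(m);print(f,u.mean()+x0,v.mean()+y0,len(u))
r.finish_job()
```

```text
s27 347.66129032258067 249.03225806451613 62
scene0 347.3666666666667 249.58333333333334 60
t27 192.58823529411765 215.95294117647057 85
top0 191.90123456790124 215.46913580246914 81
the job is handed in; nothing more can be done
```

I finished the job and handed it in at about 28.7 s of the 62 s allowed. I lifted the red hook out of the middle slot and hooked the strainer's loop in the well. I drew the strainer up and set it down in the middle of the tray. I then unhooked it and hung the hook back in the middle slot.

- **Strainer:** the last pictures show it standing upright on clear floor between the cap and the impeller. Only the hook touched it.
- **Hook:** it met the rack's plate with about 5 N before I let go. In the scene and top pictures its bar is within about 1 pixel of where it started. The wrist picture puts it about 1 mm nearer the slot's open front than at the start. That is within the camera's accuracy, so I left it.
- **Everything else:** the spray can, bottle, jar, board, meter and the other tools look unmoved, judging by eye.
- **One slip:** on the way to the pump one move overshot. The arm passed within about 40 mm of the spray can, which was not touched and still stands.

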